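# Load two battery packs into a spring-loaded magazine

### The arm

A 7-joint arm with a two-finger parallel gripper is mounted at the origin on the work surface. World frame = base frame: x ahead of the robot, y to its left, z up, the work surface at z = 0. Lengths are in m, angles in rad, forces in N, time in s.
With the tool pointing down it reaches from about 0.4 to 0.85 m from the base axis. Payload 10.4 kg.
Tool frame: the origin (TCP) lies at the very end of the fingers, on their centre line; the grasp point (between the pads) lies manip.hold_point_z behind it (manip.hold_point_z is the distance from the TCP to the grasp point, in m); z points along the fingers, x is the direction in which the jaws open and shut, and the axes are right-handed (so a half turn about z gives the same grasp; the last joint's range is limited). The gripper opens to 85 mm and grips with 20 to 120 N. Pads are 22 mm wide; open, the fingers measure 114 mm over their backs; the gripper's body (76 mm by 85 mm) begins 54 mm behind the grasp point. The pads swing forward as they close: fully open they stand 13 mm farther back than shut.
Start: joints at [1.176, 0.332, -0.065, 1.46, 0.022, 1.35, -0.088], TCP at [0.227, -0.582, 0.202] pointing down, gripper open.
Joint ranges: [-2.6, 2.6], [-0.5, 2.12], [-1.47, 1.34], [0.16, 2.42], [-1.27, 4.41], [0.06, 2.06], [-2.6, 2.6]. Speed limits (rad/s): [2.22, 2.22, 2.79, 2.79, 3.14, 3.14, 3.14].

### API

Orientations are given as a unit quaternion [x, y, z, w].
In Python, from workcell import readout, camera, camera_info, manip gives the robot as it stands.
- The arm moves only by the tool play_rows, never from a script. Its argument "rows" is a list of rows, each a list of 3 entries, a list of its own where there are three numbers: the shift along the world's x, y, z in mm, then the turn, a rotation vector about the world's x, y, z in degrees, then the finger opening in mm, from 0 to 85.4. In form: [[[tx, ty, tz], [rx, ry, rz], fingers], ...]. A call has 1 to 12 rows; each row shifts and turns the commanded pose from where the row before left it; what a row does not reach is not made up. A row lasts 1/8 s, in which the tool goes at most 62.5 mm and 10.7 degrees, less where a joint would pass 70% of its speed; a pose out of reach is approached as far as the arm can. A call with a gripper value outside its range is refused whole. The fingers move at their own pace and stop on an object; "force" is the grip in N (left out, the last holds). Time passes only in rows, so rows that do not move let the fingers close. It gives the time, the measured TCP pose, the force and the opening at its end, in the units of the state.
- readout.get_obs(): the state, without advancing time (a new reading comes with each control period).
- camera(name): name is "scene" or "top" or "wrist"; returns the picture (420x560x3 uint8, blue, green, red); there is no depth.
- camera_info(name): a dict with "fx", "fy", "cx", "cy" (pixels), "k1" (the pictures are not rectified: a ray, as slopes to the right and down, at radius r is drawn at 1 + k1 r^2 times it, then the intrinsics apply), "world_from_camera" (4x4, takes a point from camera to world coordinates). Camera axes: x right, y up, looking along -z (the intrinsics and any distortion apply to the point x, -y, -z); pixel columns grow to the right and rows downward; lengths in m; the calibration is good to about 2 mm. A picture is of the moment at which its call begins: read the wrist's pose just before it. camera_info takes no time and is no camera call; for the wrist camera it gives the pose at the moment of the call.
- manip.hand_in(): hands the job in, once; it reports no verdict.
The state is a dict: "clock": time; "joint_pos": joint angles; "joint_velocities": joint speeds; "tau": joint torques, N m; "position": TCP position; "ee_rot": TCP orientation; "ft_force": force on the tool from outside, world axes, zero at the start; "torque": the same for the moment, N m; "grip_width": opening from 0.0 (shut) to 1.0 (fully open).
Only numpy, scipy, OpenCV 4.12 (cv2) and the standard library are available. Lean on these libraries where they do the work, as an engineer would, in place of code of your own. Each camera call takes 0.05 s, during which the arm holds its last target.

### The job

Load both flat battery packs into the spring-loaded magazine on the bench, one at a time: lay a pack squarely in the mouth and press it straight down past the two sprung steel lips until they snap back over it and hold it in, let go of it so that the lips alone hold it, then load the second on top of the first in the same way. Leave both packs held under the lips, and leave the other things on the bench where they are.

Things in the scene. Friction and masses are not known exactly. Their poses are not given: they have to be found in the camera images.
- pack_a: A flat battery pack, 72 mm (its x) x 48 mm (its y) x 20 mm thick (z), 0.1 to 0.2 kg: black with a grey panel on each long side, small brass contact strips at both ends of top and underside; it starts lying flat on the bench. Origin: centre of its underside, z up. Symmetrical: a half turn about z makes no difference. The two packs are identical; take them in any order.
- pack_b: A flat battery pack, 72 mm (its x) x 48 mm (its y) x 20 mm thick (z), 0.1 to 0.2 kg: black with a grey panel on each long side, small brass contact strips at both ends of top and underside; it starts lying flat on the bench. Origin: centre of its underside, z up. Symmetrical: a half turn about z makes no difference. The two packs are identical; take them in any order.
- magazine: Open-topped magazine fixed to the bench: dark base 150 x 90 x 6 mm; aluminium end blocks (out to x = +-54 mm, 84 mm high) and 5 mm side walls round a well 75 mm (its x) by 52 mm (its y). Origin: centre of the base's underside, z up. A pack goes in flat, long side along x, either way round, 1.5 mm to spare at each end, 2 mm at each side. Both loaded: undersides at z = 20 and 40 mm.
- mouth (a point): On the well's centre line at the height of the lips' underside, 60 mm above the magazine's origin; axes as the magazine's. Load a pack by pressing the middle of its top (closed fingers will do) straight down to about 4 mm below this point, then let it rise under the lips. Needs roughly 3 to 15 N. With two packs the floor stops 7 mm below it. Lips stand 66 mm apart in x.
- rest (a point): On the well's centre line, 65 mm above the magazine's origin: a pack laid in the mouth rests on the sloped lips with its underside here or within 5 mm, top 20 mm higher, and stays. Above the blocks and four corner posts, guides flare out 4 mm from z = 84 to 92 mm. Between the posts (48 mm, middle of both long sides) the walls are only 48 mm high: room for fingers holding a pack's long sides.
- follower (a joint): Spring-loaded floor plate of the magazine, slides down: 0 m = up (empty, its top 1 mm under the lips), about 0.019 with one pack held, about 0.039 with two, stop at 0.046. Spring about 4 N at the top, 10 N at the stop.
- lip_far (a joint): Sprung steel lip at the magazine's +x end, 36 mm wide (along y), reaching 4.5 mm into the well, steep slope above, flat below: 0 m = out over the well (home), grows as a passing pack pushes it back into the end block, at most 0.008; both lips are geared together and move alike. The pack is held when both lips are home again over it.
- lip_near (a joint): The same lip at the magazine's -x end, 0 m = home, grows as it is pushed back.
- adapter: Bystander: a black power adapter brick, 95 x 58 x 34 mm, larger and thicker than the packs, without brass strips. Origin: centre of its underside. Leave it alone.
- tape_roll: Bystander: a flat roll of paper tape, 84 mm across, 19 mm high. Origin: centre of its underside. Leave it alone.
- parts_dish: Bystander: a shallow round steel dish, 90 mm across, 22 mm high. Origin: centre of its underside. Leave it alone.
- driver: Bystander: a red-handled screwdriver lying on the bench, about 200 mm long. Leave it alone.
Not all that is in view belongs to the job. What is meant by the magazine is not green, and is the larger of those in its own colour. What is shaped like the pack_a but green or turquoise is not meant.

How it is judged:
On the way:
1. one pack is held in the magazine under both lips, let go, while the other is still away from it (((z of pack_a in the frame of magazine between 0.005 and 0.0425 m and horizontal distance between pack_a and mouth below 0.006 m and angle between pack_a's own z axis and vertical below 0.1 rad and angle between the x axis of pack_a and the x axis of magazine, either way round below 0.15 rad and value of joint each of lip_far, lip_near below 0.002 m and horizontal distance between pack_b and mouth above 0.07 m and contact force between the fingers and pack_a below 0.3 N) or (z of pack_b in the frame of magazine between 0.005 and 0.0425 m and horizontal distance between pack_b and mouth below 0.006 m and angle between pack_b's own z axis and vertical below 0.1 rad and angle between the x axis of pack_b and the x axis of magazine, either way round below 0.15 rad and value of joint each of lip_far, lip_near below 0.002 m and horizontal distance between pack_a and mouth above 0.07 m and contact force between the fingers and pack_b below 0.3 N))), for 0.2 s.
At the end, for the whole second after the job is handed in: Both packs lie flat in the well, one on the other (undersides 5 to 42.5 mm above the magazine's, within 6 mm of the centre line, tilt under 0.1 rad, long sides along the magazine's x within 0.15 rad), both lips home over the upper one (within 2 mm), packs at rest and let go (z of pack_a in the frame of magazine between 0.005 and 0.0425 m and horizontal distance between each of pack_a, pack_b and mouth below 0.006 m and angle between each of pack_a, pack_b's own z axis and vertical below 0.1 rad and angle between the x axis of each of pack_a, pack_b and the x axis of magazine, either way round below 0.15 rad and z of pack_b in the frame of magazine between 0.005 and 0.0425 m and value of joint each of lip_far, lip_near below 0.002 m and contact force between the fingers and pack_a below 0.3 N and contact force between the fingers and pack_b below 0.3 N and linear speed of each of pack_a, pack_b below 0.02 m/s); the robot touches nothing.
It fails at once if the power adapter is pushed more than 20 mm (distance of adapter from where it was at the start of the episode above 0.02 m).
It fails at once if the tape roll is pushed more than 20 mm (distance of tape_roll from where it was at the start of the episode above 0.02 m).
It fails at once if the parts dish is pushed more than 20 mm (distance of parts_dish from where it was at the start of the episode above 0.02 m).
It fails at once if the screwdriver is pushed more than 20 mm (distance of driver from where it was at the start of the episode above 0.02 m).
It also fails if it takes over 72 s, if anything falls off the work surface, if the arm or the gripper's body presses on something with over 40 N, if the wrist force passes 120 N, or if a joint passes its speed limit or range.

## Working session

There is one attempt and no reset: what is moved stays moved. The work goes in short steps, Python scripts to look and compute and a tool call to move; the robot and the scene stay as the last step left them, time stands still between calls to the robot, and variables do not carry over. Pictures are saved under pics/ and viewed, and the job is handed in when it is done.

Besides the shell and the picture viewer there is one more tool, called in YAML: its name, and indented under it one key for each argument. play_rows: Moves the arm, as the interface text tells. Its arguments: {"type":"object","properties":{"rows":{"type":"array"},"force":{"type":"number"}},"required":["rows"]}

```bash
ls; mkdir -p pics; python3 - <<'E'
from workcell import readout, camera, camera_info, manip
import cv2
print(manip.hold_point_z, readout.get_obs())
for n in("scene","top"):
    cv2.imwrite(f"pics/{n}0.png",camera(n)); print(n,camera_info(n))
print(camera_info("wrist"))
E
```

```text
pics
0.0187 {'clock': 0.0, 'joint_pos': array([ 1.17639165,  0.33288381, -0.06466272,  1.4609438 ,  0.02159703,
        1.34989053, -0.08846658]), 'joint_velocities': array([ 5.79215598e-04,  9.85427202e-04, -6.36406467e-05,  1.53453548e-05,
       -1.70815451e-06, -1.67531959e-04, -8.53361979e-04]), 'tau': array([ 1.26384988e-03, -6.25443006e+01,  5.00043947e-02, -3.91604984e+01,
        1.63519563e-02,  9.93298483e-03,  2.72060851e-05]), 'position': array([ 0.22688323, -0.58191952,  0.20140723]), 'ee_rot': array([ 8.25625215e-01, -5.64218480e-01, -6.10885878e-04, -3.71946913e-04]), 'ft_force': array([-0.08857359,  0.48639306, -0.27763788]), 'torque': array([ 0.01962639, -0.0197219 ,  0.0476895 ]), 'grip_width': 1.001408639953864}
scene {'fx': 386.6788796154034, 'fy': 386.6788796154034, 'cx': 277.12807509723615, 'cy': 209.67078521534498, 'k1': -0.02342410340169131, 'world_from_camera': array([[-0.14724694, -0.55807299,  0.81662285,  1.45437805],
       [ 0.98883943, -0.10199948,  0.10859411,  0.11117306],
       [ 0.02269166,  0.82349902,  0.56686369,  0.682763  ],
       [ 0.      
[... 244 characters left out ...]
-1.98264256e-01,
         3.47038969e-01],
       [-9.99999459e-01,  9.66234443e-04,  3.86169281e-04,
        -5.71563858e-04],
       [ 5.70072884e-04,  1.98263812e-01,  9.80148527e-01,
         1.23714337e+00],
       [ 0.00000000e+00,  0.00000000e+00,  0.00000000e+00,
         1.00000000e+00]])}
{'fx': 305.07433022227707, 'fy': 305.07433022227707, 'cx': 283.40325083617955, 'cy': 205.35991806292782, 'k1': -0.050292587012763866, 'world_from_camera': array([[ 0.36290465,  0.89870659,  0.24622484,  0.29000873],
       [-0.93182282,  0.35072415,  0.09326732, -0.55719452],
       [-0.00253704, -0.26328507,  0.96471474,  0.37383459],
       [ 0.        ,  0.        ,  0.        ,  1.        ]])}
```

View pics/scene0.png

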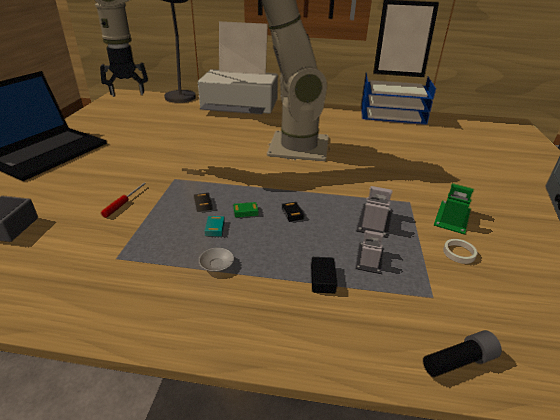

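View pics/top0.png

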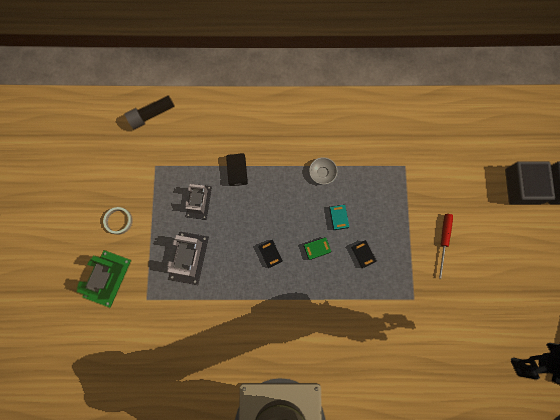

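Candidates for the packs in the top view are black (270,253) and (362,253), green (317,248), turquoise (339,216) and the adapter (236,170). Candidates for the magazine are the large grey one (185,256), a small grey one (196,200) and a green one (105,278). By the description I choose the two black packs with brass strips and the large grey magazine, and I'll check that in a crop.

```bash
cat > h.py <<'E'
from workcell import readout, camera, camera_info, manip
import numpy as np, cv2
from scipy.spatial.transform import Rotation as R
def K(i): return np.array([[i['fx'],0,i['cx']],[0,i['fy'],i['cy']],[0,0,1.]]), np.array([i['k1'],0,0,0.])
def ray(i,px):
    k,d=K(i); p=cv2.undistortPoints(np.array(px,float).reshape(-1,1,2),k,d).reshape(-1,2)
    v=np.c_[p[:,0],-p[:,1],-np.ones(len(p))]; T=i['world_from_camera']
    return T[:3,3], v@T[:3,:3].T
def plane(i,px,z):
    o,v=ray(i,px); return o+v*((z-o[2])/v[:,2])[:,None]
def proj(i,P):
    T=i['world_from_camera']; c=(np.atleast_2d(P)-T[:3,3])@T[:3,:3]
    k,d=K(i); c=c*[1,-1,-1]
    return cv2.projectPoints(c,np.zeros(3),np.zeros(3),k,d)[0].reshape(-1,2)
E
python3 - <<'E'
from h import *
t=cv2.imread('pics/top0.png'); s=cv2.imread('pics/scene0.png')
a=cv2.resize(t[185:310,60:260],None,fx=4,fy=4,interpolation=cv2.INTER_CUBIC);cv2.imwrite('pics/c1.png',a[:600])
a=cv2.resize(t[195:285,230:390],None,fx=5,fy=5,interpolation=cv2.INTER_CUBIC);cv2.imwrite('pics/c2.png',a)
a=cv2.resize(s[170:290,330:490],None,fx=5,fy=5,interpolation=cv2.INTER_CUBIC);cv2.imwrite('pics/c3.png',a)
i=camera_info('top')
print(plane(i,[[270,253],[362,253]],.02).round(3),plane(i,[[185,256]],.06).round(3))
E
```

```text
[[ 0.484  0.028  0.02 ]
 [ 0.484 -0.25   0.02 ]] [[0.471 0.274 0.06 ]]
```

View pics/c1.png

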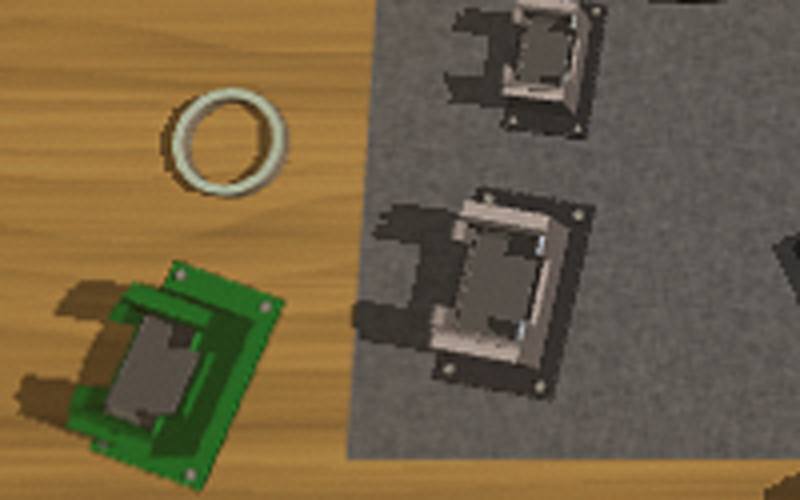

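View pics/c2.png

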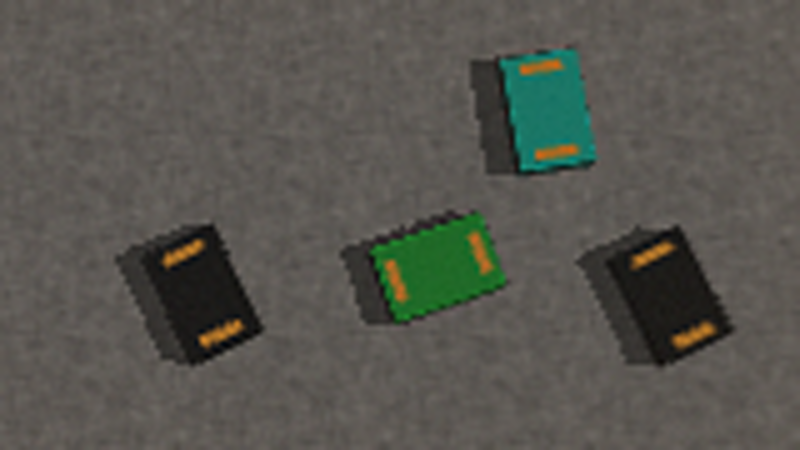

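View pics/c3.png

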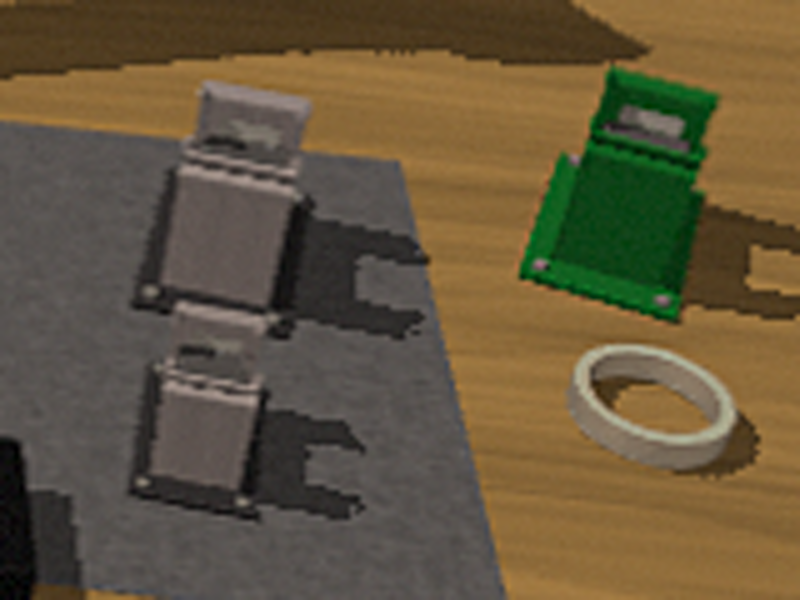

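The crop confirms the choice: two black packs with brass strips, and the larger grey magazine with its base screws visible. I'm moving above the right-hand pack first for a wrist-camera measurement.

play_rows:
  rows:
    - [[28,36,0],[0,0,1],85]
    - [[28,36,0],[0,0,1],85]
    - [[28,36,0],[0,0,1],85]
    - [[28,36,0],[0,0,1],85]
    - [[28,36,0],[0,0,1],85]
    - [[28,36,0],[0,0,0.5],85]
    - [[28,36,0],[0,0,0],85]
    - [[28,36,0],[0,0,0],85]
    - [[28,36,0],[0,0,0],85]
    - [[0,0,0],[0,0,0],85]
    - [[0,0,0],[0,0,0],85]
  force: 30

```text
clock: 1.48
position: [0.4785, -0.2589, 0.2019]
ee_rot: [0.852, -0.524, -0.0, 0.0]
ft_force: [0.2, -1.3, -0.9]
grip_width: 0.995
```

```bash
python3 - <<'E'
from h import *
o=readout.get_obs(); print(o['clock'],o['position'].round(4),R.from_quat(o['ee_rot']).as_matrix().round(3),o['ft_force'].round(2))
i=camera_info('wrist'); np.save('w1.npy',i,allow_pickle=True)
cv2.imwrite('pics/w1.png',camera('wrist'))
E
```

```text
1.475 [ 0.4785 -0.2589  0.2019] [[ 0.451 -0.893 -0.001]
 [-0.893 -0.451 -0.   ]
 [-0.     0.001 -1.   ]] [ 0.22 -1.28 -0.87]
```

View pics/w1.png

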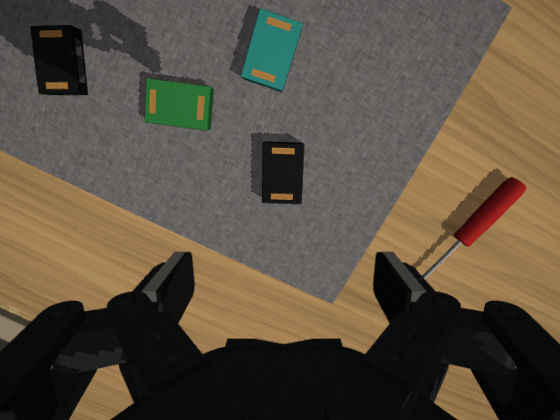

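The wrist view shows the near black pack at about (283,172), with brass strips at (283,151) and (282,196). The other black pack is at (60,60), and the green and turquoise ones lie between.

```bash
cat >> h.py <<'E'
def brass(img,i,z=.02):
    hsv=cv2.cvtColor(img,cv2.COLOR_BGR2HSV)
    m=cv2.inRange(hsv,(8,110,90),(25,255,255))
    n,l,st,c=cv2.connectedComponentsWithStats(m)
    out=[]
    for k in range(1,n):
        if 40<st[k,4]<1500: out.append((c[k].round(1),plane(i,[c[k]],z)[0].round(4),st[k,4]))
    return out
E
python3 - <<'E'
from h import *
i=np.load('w1.npy',allow_pickle=True).item()
for b in brass(cv2.imread('pics/w1.png'),i): print(b)
o=readout.get_obs(); 
E
```

```text
(array([278.5,  23.5]), array([ 0.627 , -0.1774,  0.02  ]), np.int32(165))
(array([263.2,  74.9]), array([ 0.5737, -0.1855,  0.02  ]), np.int32(148))
(array([56.4, 85. ]), array([0.4626, 0.0203, 0.02  ]), np.int32(153))
(array([152.2, 100.7]), array([ 0.4945, -0.0858,  0.02  ]), np.int32(140))
(array([200.3, 107.4]), array([ 0.5117, -0.1374,  0.02  ]), np.int32(140))
(array([282.9, 150.5]), array([ 0.5104, -0.2413,  0.02  ]), np.int32(141))
(array([281.9, 196.4]), array([ 0.4614, -0.2646,  0.02  ]), np.int32(126))
```

play_rows:
  rows:
    - [[4,3,-35],[0,0,-1.4],85]
    - [[3,3,-35],[0,0,0],85]
    - [[0,0,-35],[0,0,0],85]
    - [[0,0,-10],[0,0,0],85]
    - [[0,0,0],[0,0,0],85]

```text
clock: 2.15
position: [0.4857, -0.2531, 0.0874]
ee_rot: [0.845, -0.535, -0.0, 0.0]
ft_force: [0.4, 0.1, -0.3]
grip_width: 0.996
```

```bash
cat > look.py <<'E'
import sys
from h import *
o=readout.get_obs(); M=R.from_quat(o['ee_rot']).as_matrix()
i=camera_info('wrist'); im=camera('wrist'); n=sys.argv[1]
np.save(n+'.npy',i,allow_pickle=True); np.save(n+'_o.npy',o,allow_pickle=True); cv2.imwrite(f'pics/{n}.png',im)
print(o['clock'],o['position'].round(4),'jaw',np.degrees(np.arctan2(M[1,0],M[0,0])).round(2),'z',M[:,2].round(4),o['ft_force'].round(2),o['grip_width'].round(3))
for b in brass(im,i,float(sys.argv[2])): print(b)
E
python3 look.py w2 .02
```

```text
Traceback (most recent call last):
  File "look.py", line 6, in <module>
    print(o['clock'],o['position'].round(4),'jaw',np.degrees(np.arctan2(M[1,0],M[0,0])).round(2),'z',M[:,2].round(4),o['ft_force'].round(2),o['grip_width'].round(3))
                                                                                                                                            ^^^^^^^^^^^^^^^^^^^^^
AttributeError: 'float' object has no attribute 'round'
```

View pics/w2.png

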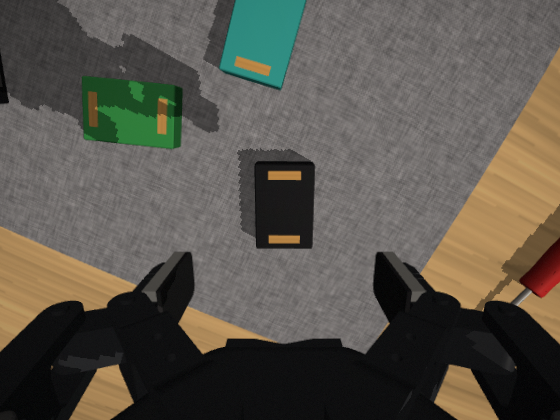

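```bash
sed -i "s/o\['grip_width'\].round(3)/o['grip_width']/" look.py; python3 - <<'E'
from h import *
i=np.load('w2.npy',allow_pickle=True).item()
for b in brass(cv2.imread('pics/w2.png'),i): print(b)
E
```

```text
(array([252.5,  65.8]), array([ 0.5736, -0.1858,  0.02  ]), np.int32(338))
(array([ 92.5, 108.7]), array([ 0.4944, -0.0859,  0.02  ]), np.int32(275))
(array([161.6, 115.8]), array([ 0.5119, -0.1371,  0.02  ]), np.int32(292))
(array([284., 175.]), array([ 0.5103, -0.2413,  0.02  ]), np.int32(297))
(array([284., 239.]), array([ 0.4612, -0.2645,  0.02  ]), np.int32(279))
(array([545.2, 310.4]), array([ 0.5003, -0.5198,  0.02  ]), np.int32(1258))
```

play_rows:
  rows:
    - [[0,0,-30],[0,0,0],85]
    - [[0,0,-30],[0,0,0],85]
    - [[0,0,-15],[0,0,0],85]
    - [[0,0,-7],[0,0,0],85]
    - [[0,0,0],[0,0,0],85]
    - [[0,0,0],[0,0,0],40]
    - [[0,0,0],[0,0,0],40]
    - [[0,0,0],[0,0,0],40]
    - [[0,0,0],[0,0,0],40]
    - [[0,0,0],[0,0,0],40]
    - [[0,0,0],[0,0,0],40]
    - [[0,0,0],[0,0,0],40]
  force: 40

```text
clock: 3.7
position: [0.4861, -0.2523, 0.0052]
ee_rot: [0.845, -0.534, 0.0, 0.0]
ft_force: [-0.2, -0.6, 0.1]
grip_width: 0.472
```

```bash
python3 look.py w3 .02
```

```text
3.7 [ 0.4861 -0.2523  0.0052] jaw -64.6 z [ 0. -0. -1.] [-0.2  -0.56  0.06] 0.4719407688331256
(array([236.4,  36. ]), array([ 0.5736, -0.1856,  0.02  ]), np.int32(846))
(array([  3.1, 107.7]), array([ 0.4934, -0.0875,  0.02  ]), np.int32(360))
(array([100.8, 113.9]), array([ 0.512 , -0.1371,  0.02  ]), np.int32(701))
(array([286.6, 202.2]), array([ 0.5106, -0.242 ,  0.02  ]), np.int32(621))
(array([285. , 292.5]), array([ 0.4611, -0.2646,  0.02  ]), np.int32(540))
(array([142.4, 390.6]), array([ 0.3523, -0.2111,  0.02  ]), np.int32(533))
(array([436.8, 400.9]), array([ 0.4287, -0.394 ,  0.02  ]), np.int32(251))
```

View pics/w3.png

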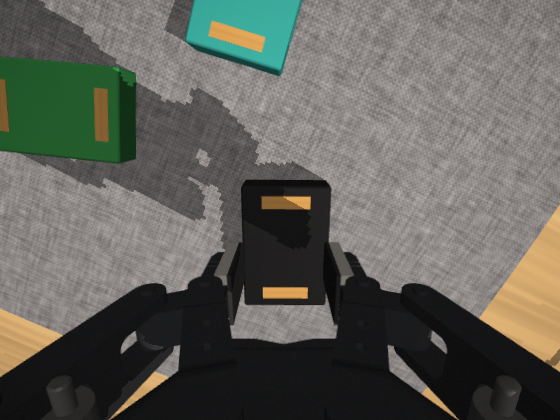

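The jaws are around the pack, with its strips at (287,202) and (285,292). The reading of 0.472 is right at the command, so I'll close further to be sure of the grip.

play_rows:
  rows:
    - [[0,0,0],[0,0,0],20]
    - [[0,0,0],[0,0,0],20]
    - [[0,0,0],[0,0,0],20]
    - [[0,0,0],[0,0,0],20]
  force: 40

```text
clock: 4.25
position: [0.4861, -0.2523, 0.0053]
ee_rot: [0.845, -0.534, 0.0, 0.0]
ft_force: [0.2, 0.7, 0.3]
grip_width: 0.231
```

```bash
python3 look.py w4 .02
```

```text
4.25 [ 0.4861 -0.2523  0.0053] jaw -64.6 z [ 1.e-04 -1.e-04 -1.e+00] [0.24 0.66 0.32] 0.23101450095944354
(array([236.4,  36. ]), array([ 0.5736, -0.1856,  0.02  ]), np.int32(849))
(array([  3.1, 107.7]), array([ 0.4934, -0.0875,  0.02  ]), np.int32(359))
(array([100.8, 113.9]), array([ 0.512 , -0.1372,  0.02  ]), np.int32(703))
(array([286.6, 202.3]), array([ 0.5105, -0.242 ,  0.02  ]), np.int32(657))
(array([283.7, 292.5]), array([ 0.4607, -0.2639,  0.02  ]), np.int32(508))
```

View pics/w4.png

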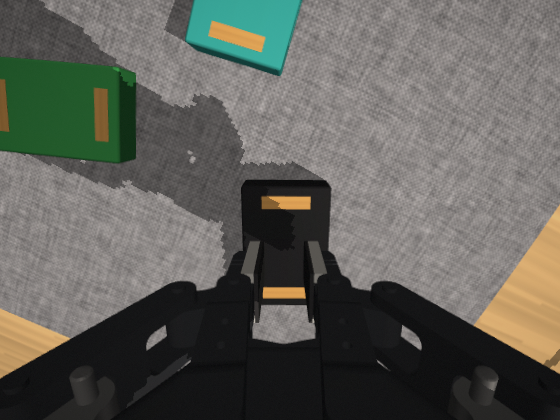

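```bash
python3 - <<'E'
from h import *
i=np.load('w4.npy',allow_pickle=True).item();o=np.load('w4_o.npy',allow_pickle=True).item()
M=R.from_quat(o['ee_rot']).as_matrix()
im=cv2.imread('pics/w4.png')
for z in(0,-.0187,-.04,-.06):
  for x in(-.01,.01):
    for y in (-.011,.011):
      p=proj(i,o['position']+M@[x,y,z])[0];print(x,y,z,p.round(0))
c=cv2.resize(im[170:340,180:390],None,fx=3.5,fy=3.5,interpolation=cv2.INTER_CUBIC)
c=np.clip(c.astype(float)*1.8,0,255).astype('uint8');cv2.imwrite('pics/w4c.png',c)
T=np.linalg.inv(i['world_from_camera'])
print((M.T@(i['world_from_camera'][:3,3]-o['position'])).round(4))
cv2.imwrite('pics/s4.png',camera('scene')[170:300,150:350].repeat(4,0).repeat(4,1))
E
```

```text
-0.01 -0.011 0 [268. 221.]
-0.01 0.011 0 [268. 255.]
0.01 -0.011 0 [301. 221.]
0.01 0.011 0 [301. 255.]
-0.01 -0.011 -0.0187 [266. 232.]
-0.01 0.011 -0.0187 [266. 269.]
0.01 -0.011 -0.0187 [303. 232.]
0.01 0.011 -0.0187 [302. 269.]
-0.01 -0.011 -0.04 [263. 248.]
-0.01 0.011 -0.04 [264. 290.]
0.01 -0.011 -0.04 [306. 248.]
0.01 0.011 -0.04 [305. 290.]
-0.01 -0.011 -0.06 [260. 268.]
-0.01 0.011 -0.06 [261. 314.]
0.01 -0.011 -0.06 [309. 268.]
0.01 0.011 -0.06 [308. 314.]
[-0.0003 -0.0678 -0.1723]
```

View pics/w4c.png

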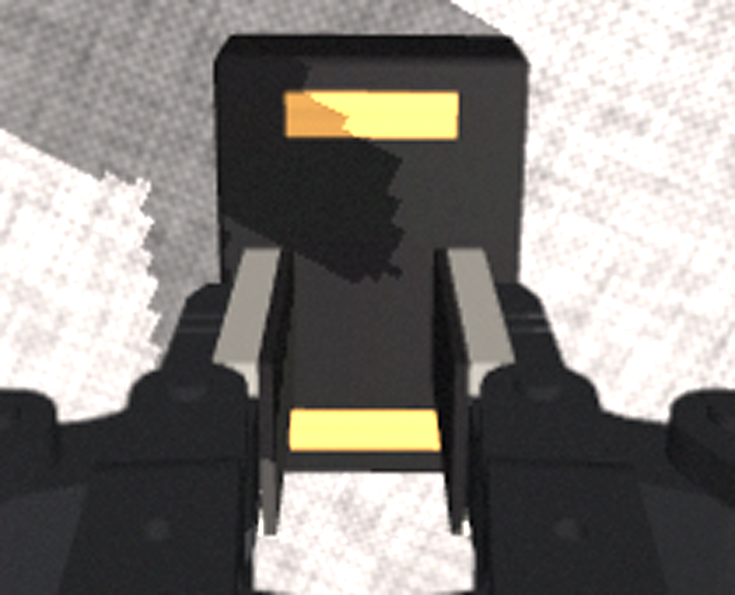

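View pics/s4.png

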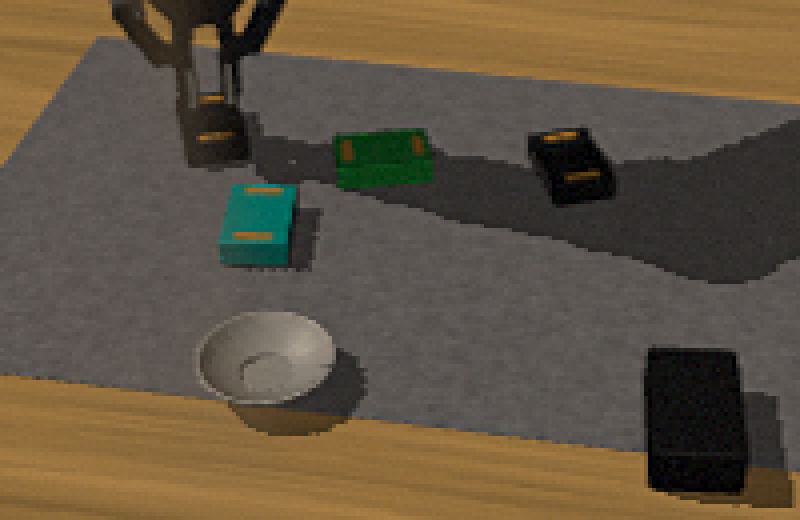

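The fingers passed over the pack without touching it, because their tips sit well above the nominal TCP. I'll lift and shut them to measure where the tips really are.

play_rows:
  rows:
    - [[0,0,40],[0,0,0],0]
    - [[0,0,0],[0,0,0],0]
    - [[0,0,0],[0,0,0],0]
    - [[0,0,0],[0,0,0],0]
    - [[0,0,0],[0,0,0],0]

```text
clock: 4.97
position: [0.4857, -0.2521, 0.0446]
ee_rot: [0.845, -0.534, -0.001, 0.0]
ft_force: [-0.5, 0.4, -0.8]
grip_width: -0.002
```

```bash
python3 look.py w5 .02; python3 - <<'E'
from h import *
cv2.imwrite('pics/s5.png',cv2.resize(camera('scene')[130:280,130:330],None,fx=4,fy=4,interpolation=cv2.INTER_CUBIC))
i=np.load('w5.npy',allow_pickle=True).item();o=np.load('w5_o.npy',allow_pickle=True).item()
M=R.from_quat(o['ee_rot']).as_matrix()
for z in(0,-.0187,-.04): print(z,proj(i,o['position']+M@[0,0,z]).round(),(proj(camera_info('scene'),o['position']+M@[0,0,z])[0]-[130,130])*4)
im=cv2.imread('pics/w5.png');c=cv2.resize(im[170:340,180:390],None,fx=3.5,fy=3.5,interpolation=cv2.INTER_CUBIC)
cv2.imwrite('pics/w5c.png',np.clip(c.astype(float)*1.8,0,255).astype('uint8'))
E
```

```text
4.975 [ 0.4857 -0.2521  0.0446] jaw -64.6 z [-1.e-03  5.e-04 -1.e+00] [-0.51  0.43 -0.79] -0.0022177281625736685
(array([246.8,  53.4]), array([ 0.5736, -0.1856,  0.02  ]), np.int32(522))
(array([ 54.3, 106.8]), array([ 0.4943, -0.0859,  0.02  ]), np.int32(420))
(array([137.1, 115.3]), array([ 0.5117, -0.1372,  0.02  ]), np.int32(459))
(array([285.5, 187. ]), array([ 0.5101, -0.2414,  0.02  ]), np.int32(439))
(array([551.1, 374.4]), array([ 0.4613, -0.5143,  0.02  ]), np.int32(1179))
(array([175.1, 341.8]), array([ 0.3625, -0.2166,  0.02  ]), np.int32(107))
0 [[284. 239.]] [289.04777162 251.17007793]
-0.0187 [[284. 251.]] [286.9097639  230.44138858]
-0.04 [[284. 269.]] [284.43071597 206.37582741]
```

View pics/w5c.png

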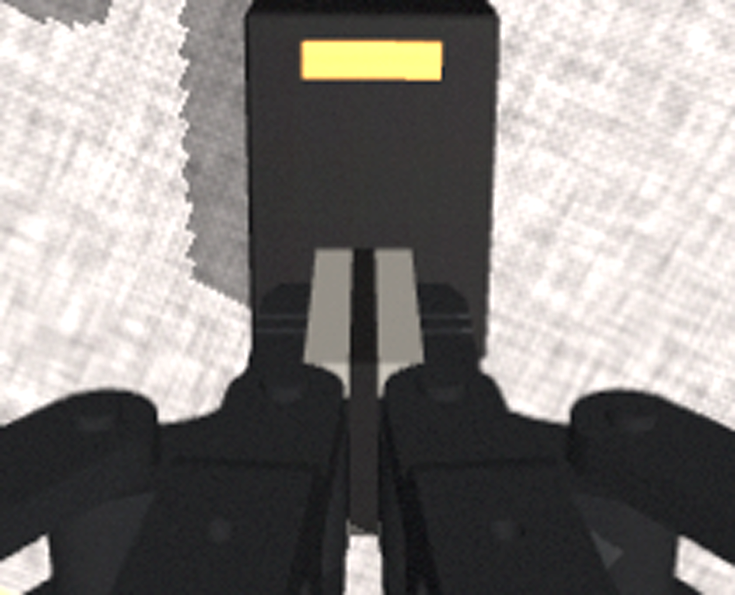

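View pics/s5.png

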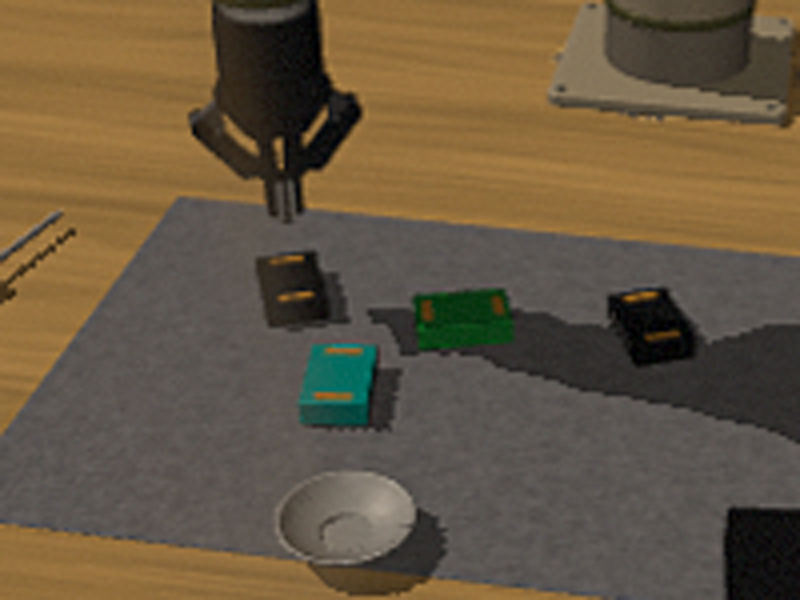

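With the fingers shut, the scene view puts the tips at crop (287,222), while the nominal TCP projects to (289,251). The wrist view agrees, so the real tips are about 26–30 mm above the reported TCP. I'll reopen and go lower by that amount, watching the force.

play_rows:
  rows:
    - [[0,0,0],[0,0,0],85]
    - [[0,0,0],[0,0,0],85]
    - [[0,0,0],[0,0,0],85]
    - [[0,0,0],[0,0,0],85]
    - [[0,0,-20],[0,0,0],85]
    - [[0,0,-20],[0,0,0],85]
    - [[0,0,-12],[0,0,0],85]
    - [[0,0,-6],[0,0,0],85]
    - [[0,0,-4],[0,0,0],85]
    - [[0,0,-3],[0,0,0],85]
    - [[0,0,0],[0,0,0],85]

```text
clock: 6.45
position: [0.4862, -0.2523, -0.0196]
ee_rot: [0.845, -0.534, 0.0, 0.0]
ft_force: [-0.0, -0.4, -0.3]
grip_width: 0.994
```

play_rows:
  rows:
    - [[0,0,0],[0,0,0],40]
    - [[0,0,0],[0,0,0],40]
    - [[0,0,0],[0,0,0],40]
    - [[0,0,0],[0,0,0],30]
    - [[0,0,0],[0,0,0],30]
    - [[0,0,0],[0,0,0],30]
  force: 40

```text
clock: 7.2
position: [0.4864, -0.2525, -0.0193]
ee_rot: [0.845, -0.534, 0.0, 0.0]
ft_force: [-1.9, 0.4, 5.4]
grip_width: 0.543
```

```bash
python3 look.py w6 .02
```

```text
7.2 [ 0.4864 -0.2525 -0.0193] jaw -64.6 z [ 6.e-04 -4.e-04 -1.e+00] [-1.89  0.4   5.36] 0.5434187844469291
(array([226.5,  19.7]), array([ 0.5736, -0.1856,  0.02  ]), np.int32(1227))
(array([ 68. , 113.7]), array([ 0.5118, -0.1372,  0.02  ]), np.int32(960))
(array([282.4, 216.5]), array([ 0.5096, -0.2404,  0.02  ]), np.int32(821))
(array([283.5, 318.5]), array([ 0.4609, -0.264 ,  0.02  ]), np.int32(624))
(array([  8.7, 358.9]), array([ 0.367, -0.137,  0.02 ]), np.int32(430))
(array([120.6, 406.8]), array([ 0.3649, -0.2052,  0.02  ]), np.int32(265))
(array([454.2, 413.3]), array([ 0.4434, -0.383 ,  0.02  ]), np.int32(105))
```

View pics/w6.png

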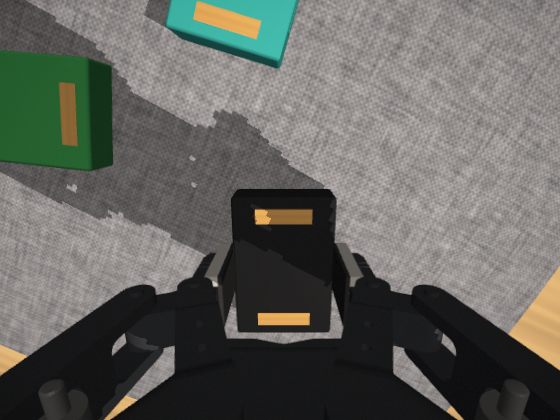

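The pack is now between the pads, which stopped at 0.543 (about 46 mm), with its strips at (282,216) and (283,318). I'm lifting it to check the hold.

play_rows:
  rows:
    - [[0,0,10],[0,0,0],30]
    - [[0,0,20],[0,0,0],30]
    - [[0,0,40],[0,0,0],30]
    - [[0,0,50],[0,0,0],30]
    - [[0,0,50],[0,0,0],30]
    - [[0,0,0],[0,0,0],30]
    - [[0,0,0],[0,0,0],30]

```text
clock: 8.12
position: [0.4856, -0.2522, 0.1498]
ee_rot: [0.845, -0.534, -0.0, 0.0]
ft_force: [0.3, -0.0, -1.4]
grip_width: 0.549
```

```bash
python3 look.py w7 .19
```

```text
8.125 [ 0.4856 -0.2522  0.1498] jaw -64.6 z [-6.e-04  1.e-04 -1.e+00] [ 0.29 -0.03 -1.36] 0.5487600016911959
(array([276.5,  16.9]), array([ 0.582, -0.203,  0.19 ]), np.int32(225))
(array([13.2, 36.9]), array([ 0.5314, -0.1064,  0.19  ]), np.int32(188))
(array([259.9,  78. ]), array([ 0.5585, -0.2065,  0.19  ]), np.int32(205))
(array([22.8, 96.4]), array([ 0.51  , -0.1166,  0.19  ]), np.int32(206))
(array([132. , 111.3]), array([ 0.5239, -0.1629,  0.19  ]), np.int32(193))
(array([187.8, 117.2]), array([ 0.5316, -0.1854,  0.19  ]), np.int32(191))
(array([282.9, 216.4]), array([ 0.5093, -0.2401,  0.19  ]), np.int32(810))
(array([271.3, 331.1]), array([ 0.4513, -0.2611,  0.19  ]), np.int32(1310))
(array([283.5, 318.5]), array([ 0.4608, -0.2635,  0.19  ]), np.int32(624))
(array([118.6, 343.7]), array([ 0.4082, -0.1919,  0.19  ]), np.int32(154))
(array([448.3, 343.7]), array([ 0.4831, -0.3492,  0.19  ]), np.int32(150))
(array([148.1, 380.5]), array([ 0.3917, -0.2136,  0.19  ]), np.int32(1352))
(array([418.8, 380.5]), array([ 0.4558, -0.3483,  0.19  ]), np.int32(1363))
```

View pics/w7.png

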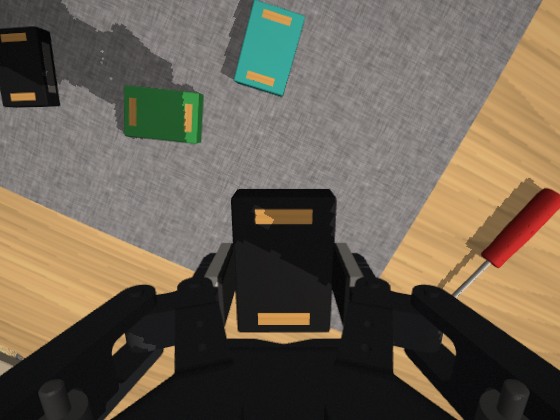

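The lift held: the pack's strips stay at the same pixels, (283,216) and (283,318), over the bench. I'm carrying it to a standoff beside the magazine to measure that.

play_rows:
  rows:
    - [[-4,22,5],[0,0,-1.6],30]
    - [[-9,46,10],[0,0,-3.5],30]
    - [[-10,50,10],[0,0,-3.5],30]
    - [[-10,50,0],[0,0,-3.5],30]
    - [[-10,50,0],[0,0,-3.5],30]
    - [[-10,50,0],[0,0,-3.5],30]
    - [[-10,50,0],[0,0,-3.5],30]
    - [[-10,50,0],[0,0,-3.5],30]
    - [[-10,50,0],[0,0,-3.5],30]
    - [[-10,50,0],[0,0,-3.5],30]
    - [[-10,50,0],[0,0,-3.5],30]
    - [[-10,30,0],[0,0,-2],30]

```text
clock: 9.68
position: [0.3726, 0.294, 0.174]
ee_rot: [-0.624, 0.782, 0.001, -0.001]
ft_force: [1.5, -0.9, -1.3]
grip_width: 0.544
```

play_rows:
  rows:
    - [[0,0,0],[0,0,0],30]
    - [[0,0,0],[0,0,0],30]
    - [[0,0,0],[0,0,0],30]

```text
clock: 10.05
position: [0.3752, 0.2901, 0.1748]
ee_rot: [-0.622, 0.783, -0.0, -0.0]
ft_force: [0.1, -0.8, -1.8]
grip_width: 0.549
```

```bash
python3 look.py w8 .02|head -1
```

```text
10.05 [0.3752 0.2901 0.1748] jaw -103.09 z [-7.e-04 -6.e-04 -1.e+00] [ 0.05 -0.78 -1.75] 0.5494456960490488
```

View pics/w8.png

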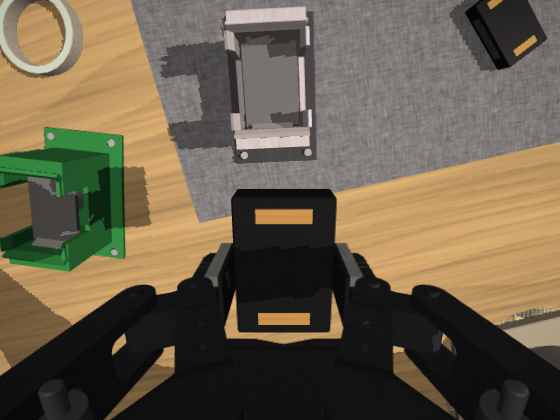

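The magazine is in view at about (270,75), aligned with the image axes. The held pack is below it and the green decoy is on the left. I'll crop it for exact edges.

```bash
python3 - <<'E'
import cv2,numpy as np
im=cv2.imread('pics/w8.png')[0:165,210:330]
c=cv2.resize(im,None,fx=3.6*1,fy=3.6,interpolation=cv2.INTER_CUBIC);cv2.imwrite('pics/w8c.png',np.clip(c*1.1,0,255).astype('uint8'));print(c.shape)
E
```

```text
(594, 432, 3)
```

View pics/w8c.png

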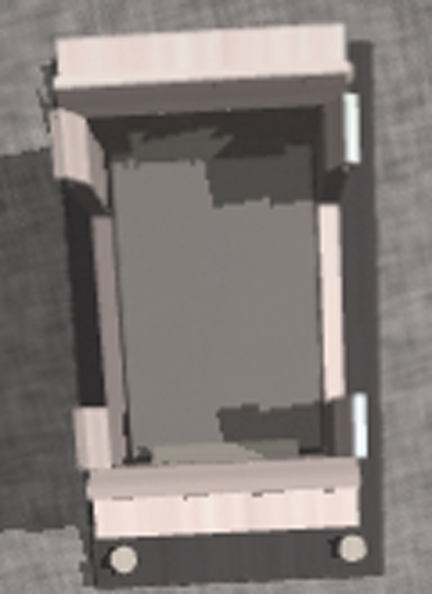

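```bash
python3 - <<'E'
from h import *
i=np.load('w8.npy',allow_pickle=True).item()
def P(pts,z): return plane(i,np.array(pts)/3.6+[210,0]-0.36,z)
s=P([[122,559],[351,548]],.006); print('screws',s.round(4),np.linalg.norm(s[1]-s[0]), s.mean(0))
for z in(.084,.092):
  n=P([[95,488],[360,485],[95,537],[360,524]],z); f=P([[57,80],[345,75],[57,37],[345,25]],z)
  print(z,'inner gap',np.linalg.norm(f[:2].mean(0)-n[:2].mean(0)),'outer',np.linalg.norm(f[2:].mean(0)-n[2:].mean(0)),'widths',[np.linalg.norm(a[1]-a[0]).round(4) for a in(n,f)])
  ax=f[:2].mean(0)-n[:2].mean(0); print('ctr inner',((f[:2].mean(0)+n[:2].mean(0))/2).round(4),'outer',((f[2:].mean(0)+n[2:].mean(0))/2).round(4),'ang',np.degrees(np.arctan2(ax[1],ax[0])))
  for a in (n,f):
    w=a[0]-a[1]; print('  edge ang',np.degrees(np.arctan2(w[1],w[0]))-90)
w=s[0]-s[1];print('scr ang',np.degrees(np.arctan2(w[1],w[0]))-90)
o=np.load('w8_o.npy',allow_pickle=True).item()
pk=plane(i,[[282.9,216.4],[283.5,318.5]],.1748+.0393); print('pack c',pk.mean(0).round(4),o['position'],'ang',np.degrees(np.arctan2(*(pk[0]-pk[1])[[1,0]])))
# top camera
t=camera_info('top'); q=np.array([[488,198],[578,214],[449,369],[541,386]])/4+[60,185]-.4
p=plane(t,q,.006);print('top screws',p.round(4),p.mean(0).round(4)); a=p[0]-p[2];print(np.degrees(np.arctan2(a[1],a[0])),np.linalg.norm(a),np.linalg.norm(p[0]-p[1]))
E
```

```text
screws [[0.4168 0.3272 0.006 ]
 [0.404  0.2577 0.006 ]] 0.07071731386769639 [0.41039323 0.29244618 0.006     ]
0.084 inner gap 0.08753943169588344 outer 0.10696251377703134 widths [np.float64(0.0621), np.float64(0.0625)]
ctr inner [0.4762 0.2796 0.084 ] outer [0.4758 0.2797 0.084 ] ang -9.778772283753606
  edge ang -12.524953144312704
  edge ang -12.412169107117492
0.092 inner gap 0.0848782615236185 outer 0.10371088824440526 widths [np.float64(0.0602), np.float64(0.0606)]
ctr inner [0.4752 0.2795 0.092 ] outer [0.4747 0.2796 0.092 ] ang -9.778772283753613
  edge ang -12.524953144312704
  edge ang -12.412169107117535
scr ang -10.40708203138756
pack c [0.3741 0.2916 0.2141] [0.3752262  0.29005271 0.17484366] ang -12.822057553877876
top screws [[0.5436 0.3004 0.006 ]
 [0.5312 0.2308 0.006 ]
 [0.4134 0.3231 0.006 ]
 [0.4007 0.2535 0.006 ]] [0.4722 0.2769 0.006 ]
-9.896182137609216 0.1321380098718799 0.07062738899697926
```

```bash
python3 - <<'E'
from h import *
t=camera_info('top')
q=np.array([[653,255],[693,334],[183,252],[221,333]])/5+[230,195]-.4
p=plane(t,q,.02);print('packb top',p[:2].mean(0),'packa top',p[2:].mean(0))
i=np.load('w7.npy',allow_pickle=True).item()
p=plane(i,[[13.2,36.9],[22.8,96.4]],.02);print('packa wrist',p.mean(0))
im=camera('top');cv2.imwrite('pics/t8.png',im)
# held pack in top view now
c=cv2.resize(im[180:330,100:300],None,fx=4,fy=4,interpolation=cv2.INTER_CUBIC);cv2.imwrite('pics/t8c.png',c)
E
```

```text
packb top [ 0.48281267 -0.25610846  0.02      ] packa top [0.48362165 0.02785096 0.02      ]
packa wrist [0.48705952 0.03169331 0.02      ]
```

Top and wrist measurements differ by a constant (3, 3.5) mm, but the wrist agrees with the arm, so I use wrist coordinates. That puts the magazine centre at about (0.4753, 0.2803) with yaw −10°. I'm moving over the mouth, still above the guides.

play_rows:
  rows:
    - [[20,-2.3,0],[0,0,1.4],30]
    - [[30,-3,0],[0,0,1.4],30]
    - [[30,-3,0],[0,0,0],30]
    - [[21,-3,0],[0,0,0],30]
    - [[0,0,-40],[0,0,0],30]
    - [[0,0,-30],[0,0,0],30]
    - [[0,0,-8],[0,0,0],30]
    - [[0,0,0],[0,0,0],30]
    - [[0,0,0],[0,0,0],30]
    - [[0,0,0],[0,0,0],30]

```text
clock: 11.4
position: [0.4761, 0.2807, 0.0984]
ee_rot: [-0.642, 0.767, -0.0, 0.001]
ft_force: [0.5, -0.4, -1.0]
grip_width: 0.542
```

```bash
python3 look.py w9 .135|head -1; python3 - <<'E'
from h import *
c=cv2.imread('pics/w9.png')[150:350,180:390]
c=cv2.resize(c,None,fx=3,fy=3,interpolation=cv2.INTER_CUBIC);cv2.imwrite('pics/w9c.png',np.clip(c.astype(float)*1.5,0,255).astype('uint8'))
c=camera('scene')[150:250,320:450]; cv2.imwrite('pics/s9.png',cv2.resize(c,None,fx=6,fy=6,interpolation=cv2.INTER_CUBIC))
E
```

```text
11.4 [0.4761 0.2807 0.0984] jaw -100.14 z [ 1.5e-03  8.0e-04 -1.0e+00] [ 0.52 -0.44 -1.04] 0.541816467189904
```

View pics/w9c.png

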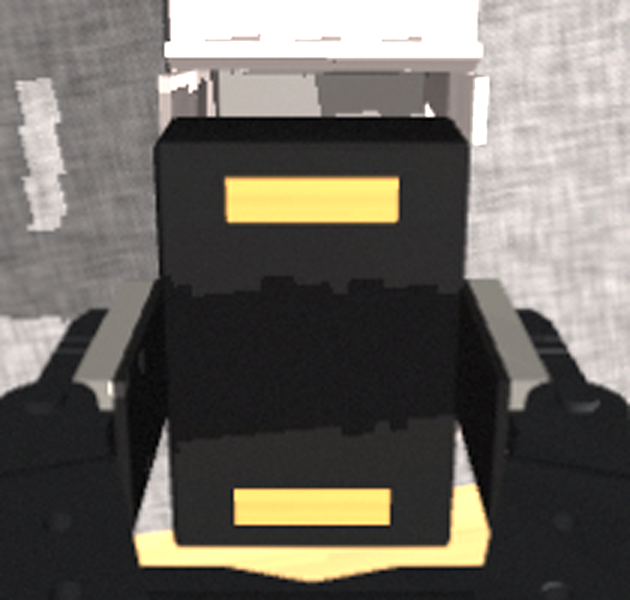

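View pics/s9.png

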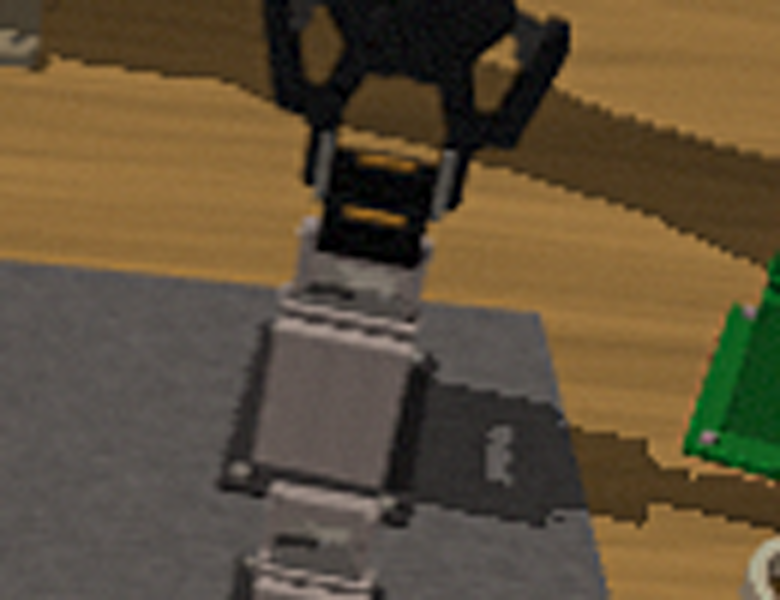

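Wrist: pack above the mouth, far block edge at crop row ~52–68, block sides at crop x 165 and 483. I'll compute the remaining offset.

```bash
python3 - <<'E'
from h import *
i=np.load('w9.npy',allow_pickle=True).item();o=np.load('w9_o.npy',allow_pickle=True).item()
C=lambda p:np.array(p,float)/3+[180,150]-.33
zt=o['position'][2]+.0393
im=cv2.imread('pics/w9.png')
b=[x for x in brass(im,i,zt) if 270<x[0][0]<300]; print(b)
a=np.radians(-10.0);u=np.array([np.cos(a),np.sin(a)]);v=np.array([-u[1],u[0]])
st=np.array([x[1][:2] for x in b[:2]]); pc=st.mean(0)
print('pack c',pc, 'ang',np.degrees(np.arctan2(*(st[0]-st[1])[::-1])))
for z in(.084,.092):
  e=plane(i,C([[165,45],[482,45]]),z)[:,:2]; print(z,'sides v rel pack',((e-pc)@v).round(4),'inner edge u', ((plane(i,C([[322,58],[322,70]]),z)[:,:2]-pc)@u).round(4),'edge ang',np.degrees(np.arctan2(*(e[0]-e[1])[::-1]))-90)
# pack side edges at far top edge
e=plane(i,C([[158,143],[466,143]]),zt)[:,:2];print('pack sides',((e-pc)@v).round(4),((e-pc)@u).round(4))
print('expected mag center rel',((np.array([.4753,.2803])-pc)@u).round(4),((np.array([.4753,.2803])-pc)@v).round(4))
E
```

```text
[(array([283.5, 216. ]), array([0.5018, 0.2771, 0.1377]), np.int32(870)), (array([283.5, 318.5]), array([0.4482, 0.2867, 0.1377]), np.int32(624)), (array([290.9, 333.2]), array([0.4388, 0.2845, 0.1377]), np.int32(1243))]
pack c [0.475  0.2819] ang -10.154266580200254
0.084 sides v rel pack [ 0.03   -0.0349] inner edge u [0.0408 0.0383] edge ang -10.137266024285054
0.092 sides v rel pack [ 0.0287 -0.0334] inner edge u [0.042  0.0396] edge ang -10.137266024285069
pack sides [ 0.0229 -0.0232] [0.036  0.0359]
expected mag center rel 0.0006 -0.0015
```

play_rows:
  rows:
    - [[0,-2,0],[0,0,0],30]
    - [[0,0,-12],[0,0,0],30]
    - [[0,0,-10],[0,0,0],30]
    - [[0,0,-6],[0,0,0],30]
    - [[0,0,-5],[0,0,0],30]
    - [[0,0,0],[0,0,0],30]
    - [[0,0,0],[0,0,0],30]

```text
clock: 12.38
position: [0.4757, 0.2786, 0.0645]
ee_rot: [-0.642, 0.767, 0.0, 0.0]
ft_force: [-0.5, 0.0, -1.5]
grip_width: 0.545
```

```bash
python3 look.py w10 .135|head -1; python3 - <<'E'
from h import *
c=cv2.imread('pics/w10.png')[150:350,180:390]
c=cv2.resize(c,None,fx=3,fy=3,interpolation=cv2.INTER_CUBIC);cv2.imwrite('pics/w10c.png',np.clip(c.astype(float)*1.3,0,255).astype('uint8'))
E
```

```text
12.375 [0.4757 0.2786 0.0645] jaw -100.13 z [ 2.e-04  4.e-04 -1.e+00] [-0.49  0.05 -1.46] 0.5446127167239779
```

View pics/w10c.png

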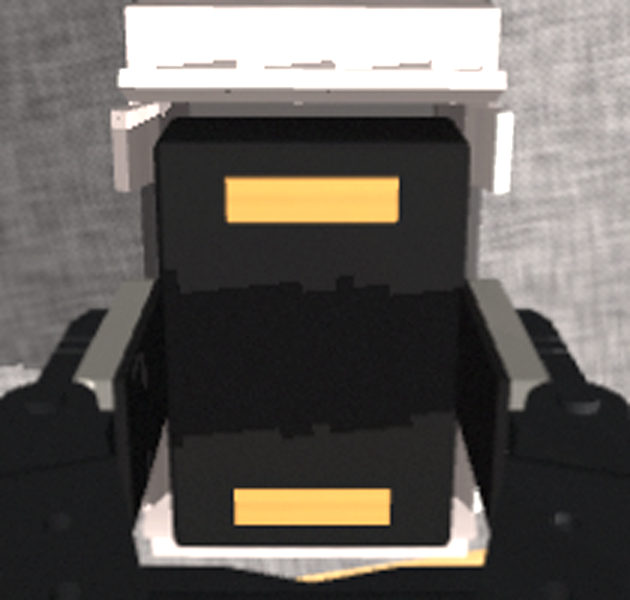

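The pack is centred between the posts (block sides at crop x 119 and 506, pack mid 312) with no contact force. I'm lowering it to the lips.

play_rows:
  rows:
    - [[0,0,-6],[0,0,0],30]
    - [[0,0,-5],[0,0,0],30]
    - [[0,0,-4],[0,0,0],30]
    - [[0,0,0],[0,0,0],30]
    - [[0,0,0],[0,0,0],30]

```text
clock: 13.05
position: [0.4755, 0.2784, 0.0493]
ee_rot: [-0.642, 0.767, 0.0, -0.0]
ft_force: [0.7, -0.5, -1.4]
grip_width: 0.549
```

play_rows:
  rows:
    - [[0,0,-2],[0,0,0],30]
    - [[0,0,-1],[0,0,0],30]
    - [[0,0,0],[0,0,0],30]
    - [[0,0,0],[0,0,0],30]

```text
clock: 13.55
position: [0.476, 0.2786, 0.0466]
ee_rot: [-0.642, 0.767, -0.0, 0.0]
ft_force: [3.0, 0.6, 2.9]
grip_width: 0.545
```

It touches the lips (Fz rose by about 4 N), so I release, lift and look.

play_rows:
  rows:
    - [[0,0,0],[0,0,0],56]
    - [[0,0,0],[0,0,0],62]
    - [[0,0,0],[0,0,0],62]
    - [[0,0,15],[0,0,0],62]
    - [[0,0,25],[0,0,0],62]
    - [[0,0,30],[0,0,0],62]
    - [[0,0,30],[0,0,0],20]
    - [[0,0,0],[0,0,0],0]
    - [[0,0,0],[0,0,0],0]
    - [[0,0,0],[0,0,0],0]
    - [[0,0,0],[0,0,0],0]

```text
clock: 14.92
position: [0.4752, 0.2783, 0.1457]
ee_rot: [-0.642, 0.767, 0.0, -0.001]
ft_force: [0.3, -0.1, -0.2]
grip_width: -0.002
```

```bash
python3 look.py w11 .085; python3 - <<'E'
from h import *
c=cv2.imread('pics/w11.png')[100:330,170:400]
c=cv2.resize(c,None,fx=2.6,fy=2.6,interpolation=cv2.INTER_CUBIC);cv2.imwrite('pics/w11c.png',np.clip(c.astype(float)*1.3,0,255).astype('uint8'))
E
```

```text
14.925 [0.4752 0.2783 0.1457] jaw -100.13 z [-1.2e-03 -3.0e-04 -1.0e+00] [ 0.31 -0.06 -0.21] -0.0024318158368792603
(array([518.1, 114.3]), array([0.518 , 0.0913, 0.085 ]), np.int32(215))
(array([539.2, 160.2]), array([0.4797, 0.0733, 0.085 ]), np.int32(189))
(array([283. , 176.5]), array([0.5017, 0.275 , 0.085 ]), np.int32(346))
(array([281.6, 240. ]), array([0.4502, 0.2854, 0.085 ]), np.int32(123))
(array([336.8, 287.6]), array([0.3986, 0.2465, 0.085 ]), np.int32(59))
(array([182. , 335.7]), array([0.3737, 0.3917, 0.085 ]), np.int32(308))
(array([283.5, 333.5]), array([0.3606, 0.2999, 0.085 ]), np.int32(211))
(array([384.7, 335.5]), array([0.3414, 0.2095, 0.085 ]), np.int32(317))
```

View pics/w11c.png

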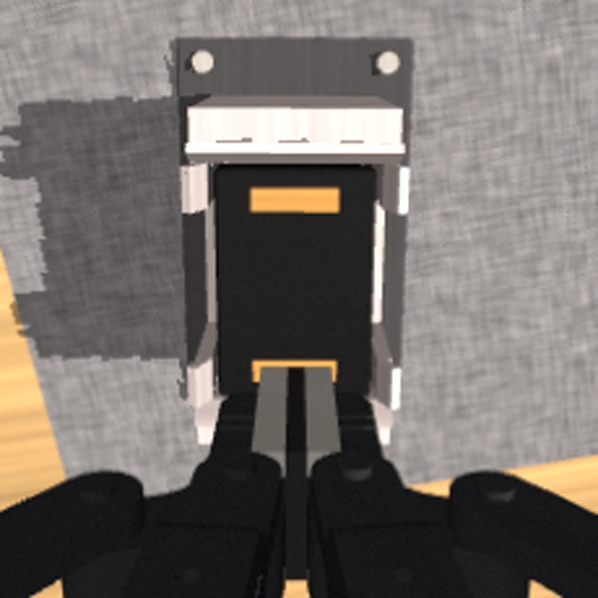

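The pack lies squarely in the mouth: far strip at crop (294,200), sides parallel to the posts. I'm pressing with shut fingers in stages.

play_rows:
  rows:
    - [[0,1,-35],[0,0,0],0]
    - [[0,0,-30],[0,0,0],0]
    - [[0,0,-14],[0,0,0],0]
    - [[0,0,0],[0,0,0],0]
    - [[0,0,0],[0,0,0],0]

```text
clock: 15.6
position: [0.4761, 0.2799, 0.0684]
ee_rot: [-0.642, 0.767, -0.0, 0.001]
ft_force: [0.8, -0.8, 1.6]
grip_width: -0.003
```

play_rows:
  rows:
    - [[0,0,-4],[0,0,0],0]
    - [[0,0,0],[0,0,0],0]
    - [[0,0,0],[0,0,0],0]

```text
clock: 15.98
position: [0.4756, 0.2795, 0.0635]
ee_rot: [-0.642, 0.767, 0.0, 0.0]
ft_force: [0.6, -0.4, -0.1]
grip_width: -0.003
```

play_rows:
  rows:
    - [[0,0,-4],[0,0,0],0]
    - [[0,0,0],[0,0,0],0]
    - [[0,0,0],[0,0,0],0]

```text
clock: 16.35
position: [0.4755, 0.2794, 0.0593]
ee_rot: [-0.642, 0.767, 0.0, -0.0]
ft_force: [-0.3, -0.4, 0.2]
grip_width: 0.001
```

play_rows:
  rows:
    - [[0,0,-3],[0,0,0],0]
    - [[0,0,0],[0,0,0],0]
    - [[0,0,0],[0,0,0],0]

```text
clock: 16.73
position: [0.4754, 0.2793, 0.0562]
ee_rot: [-0.642, 0.767, 0.0, -0.0]
ft_force: [1.0, -0.6, 0.8]
grip_width: 0.002
```

play_rows:
  rows:
    - [[0,0,-3],[0,0,0],0]
    - [[0,0,0],[0,0,0],0]
    - [[0,0,0],[0,0,0],0]

```text
clock: 17.1
position: [0.4755, 0.2796, 0.0533]
ee_rot: [-0.642, 0.767, 0.0, 0.0]
ft_force: [-0.8, 0.7, 1.1]
grip_width: -0.0
```

play_rows:
  rows:
    - [[0,0,-3],[0,0,0],0]
    - [[0,0,0],[0,0,0],0]
    - [[0,0,0],[0,0,0],0]

```text
clock: 17.48
position: [0.4755, 0.2792, 0.0501]
ee_rot: [-0.642, 0.767, 0.0, -0.0]
ft_force: [-0.1, 0.4, 0.0]
grip_width: -0.003
```

play_rows:
  rows:
    - [[0,0,-3],[0,0,0],0]
    - [[0,0,0],[0,0,0],0]
    - [[0,0,0],[0,0,0],0]

```text
clock: 17.85
position: [0.4755, 0.2793, 0.0472]
ee_rot: [-0.642, 0.767, 0.0, -0.0]
ft_force: [-1.2, -0.7, 0.4]
grip_width: 0.001
```

play_rows:
  rows:
    - [[0,0,-3],[0,0,0],0]
    - [[0,0,0],[0,0,0],0]
    - [[0,0,0],[0,0,0],0]

```text
clock: 18.23
position: [0.4755, 0.2793, 0.0442]
ee_rot: [-0.642, 0.767, 0.0, -0.0]
ft_force: [-0.2, -1.5, 1.9]
grip_width: 0.003
```

```bash
python3 look.py w12 .085; python3 - <<'E'
from h import *
c=cv2.imread('pics/w12.png')[100:330,170:400]
c=cv2.resize(c,None,fx=2.6,fy=2.6,interpolation=cv2.INTER_CUBIC);cv2.imwrite('pics/w12c.png',np.clip(c.astype(float)*1.5,0,255).astype('uint8'))
c=camera('scene')[150:250,320:450]; cv2.imwrite('pics/s12.png',cv2.resize(c,None,fx=6,fy=6,interpolation=cv2.INTER_CUBIC))
E
```

```text
18.225 [0.4755 0.2793 0.0442] jaw -100.14 z [-1.e-04  0.e+00 -1.e+00] [-0.16 -1.47  1.88] 0.0025125239701358653
(array([284.2, 208.1]), array([0.5053, 0.2747, 0.085 ]), np.int32(799))
(array([393.2, 344.1]), array([0.4228, 0.2318, 0.085 ]), np.int32(58))
```

View pics/w12c.png

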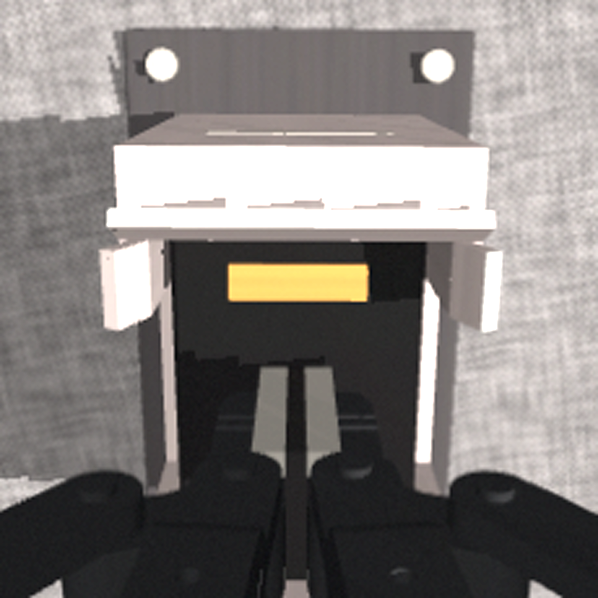

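View pics/s12.png

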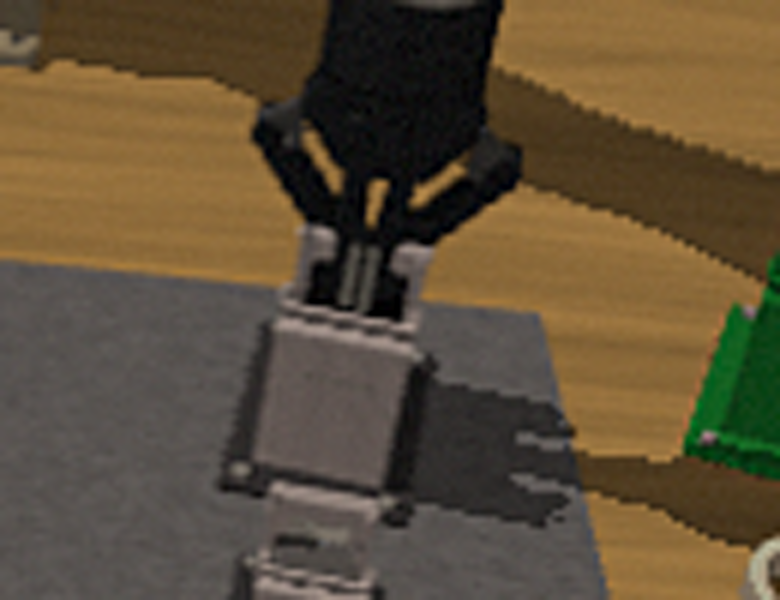

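play_rows:
  rows:
    - [[0,0,-3],[0,0,0],0]
    - [[0,0,0],[0,0,0],0]
    - [[0,0,0],[0,0,0],0]

```text
clock: 18.7
position: [0.4755, 0.2794, 0.0412]
ee_rot: [-0.642, 0.767, 0.0, -0.0]
ft_force: [-0.3, -1.1, 2.3]
grip_width: -0.003
```

```bash
python3 look.py w13 .085|head -2; python3 - <<'E'
from h import *
for n in('w11','w12','w13'):
    i=np.load(n+'.npy',allow_pickle=True).item()
    im=cv2.imread(f'pics/{n}.png'); b=[x for x in brass(im,i) if 270<x[0][0]<300][0]
    o,v=ray(i,[b[0]]); 
    u=np.array([np.cos(np.radians(-10)),np.sin(np.radians(-10))])
    # z where along-axis coordinate = 27.15 from centre
    c=np.array([.4753,.2800]); t=(.02715-(o[:2]-c)@u)/(v[0,:2]@u); print(n,b[0],o+v[0]*t)
    # also by strip width (25?) 
E
```

```text
18.7 [0.4755 0.2794 0.0412] jaw -100.14 z [-2.e-04  1.e-04 -1.e+00] [-0.27 -1.14  2.26] -0.0034160545255723564
(array([283.8, 208.2]), array([0.5062, 0.2748, 0.085 ]), np.int32(781))
w11 [283.  176.5] [0.50198066 0.27496293 0.08650415]
w12 [284.2 208.1] [0.50203798 0.27528799 0.07321986]
w13 [283.8 208.2] [0.50208256 0.27554083 0.07038833]
```

The pack's top has followed the fingers from 86 mm to 70 mm. It must reach about 56 mm to pass under the lips, so I keep pressing.

play_rows:
  rows:
    - [[0,0,-3],[0,0,0],0]
    - [[0,0,0],[0,0,0],0]
    - [[0,0,-3],[0,0,0],0]
    - [[0,0,0],[0,0,0],0]

```text
clock: 19.25
position: [0.4756, 0.2794, 0.0353]
ee_rot: [-0.642, 0.767, 0.0, 0.0]
ft_force: [-1.7, -1.4, 3.5]
grip_width: -0.001
```

play_rows:
  rows:
    - [[0,0,-3],[0,0,0],0]
    - [[0,0,0],[0,0,0],0]
    - [[0,0,-2],[0,0,0],0]
    - [[0,0,0],[0,0,0],0]

```text
clock: 19.75
position: [0.4757, 0.2796, 0.0304]
ee_rot: [-0.642, 0.767, 0.0, 0.0]
ft_force: [-1.0, -0.9, 5.2]
grip_width: 0.002
```

play_rows:
  rows:
    - [[0,0,-2],[0,0,0],0]
    - [[0,0,0],[0,0,0],0]
    - [[0,0,0],[0,0,0],0]

```text
clock: 20.12
position: [0.4757, 0.2796, 0.0285]
ee_rot: [-0.642, 0.767, 0.0, 0.0]
ft_force: [-0.6, -0.5, 5.1]
grip_width: -0.0
```

```bash
cat > top.py <<'E'
import sys
from h import *
n=sys.argv[1]
i=np.load(n+'.npy',allow_pickle=True).item()
im=cv2.imread(f'pics/{n}.png'); b=[x for x in brass(im,i) if 270<x[0][0]<300][0]
o,v=ray(i,[b[0]])
u=np.array([np.cos(np.radians(-10)),np.sin(np.radians(-10))])
c=np.array([.4753,.2800]); t=(.02715-(o[:2]-c)@u)/(v[0,:2]@u); print(n,b[0],o+v[0]*t)
c=im[100:330,170:400]
c=cv2.resize(c,None,fx=2.6,fy=2.6,interpolation=cv2.INTER_CUBIC);cv2.imwrite(f'pics/{n}c.png',np.clip(c.astype(float)*1.5,0,255).astype('uint8'))
E
python3 look.py w14 .085|head -2; python3 top.py w14
```

```text
20.125 [0.4757 0.2796 0.0285] jaw -100.13 z [ 3.e-04  4.e-04 -1.e+00] [-0.64 -0.49  5.07] -0.0001653315586341581
(array([284.5, 208.5]), array([0.5097, 0.2741, 0.085 ]), np.int32(755))
w14 [284.5 208.5] [0.50206392 0.27543512 0.05784959]
```

View pics/w14c.png

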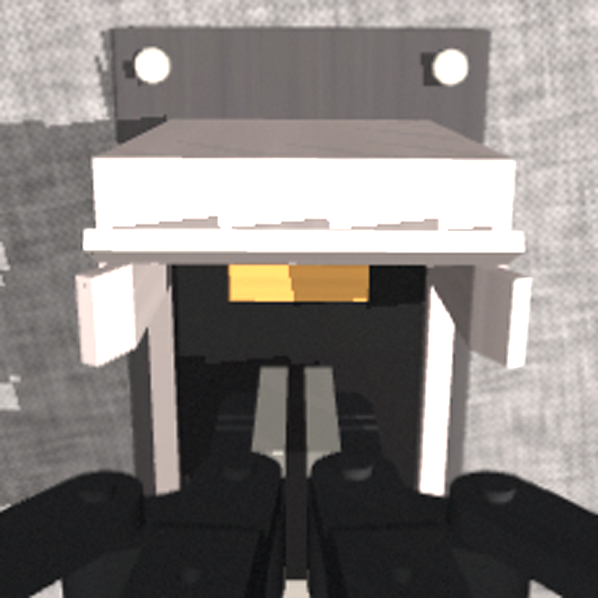

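play_rows:
  rows:
    - [[0,0,-3],[0,0,0],0]
    - [[0,0,-2],[0,0,0],0]
    - [[0,0,0],[0,0,0],0]
    - [[0,0,0],[0,0,0],0]

```text
clock: 20.68
position: [0.4757, 0.2796, 0.0236]
ee_rot: [-0.642, 0.767, 0.0, 0.0]
ft_force: [-0.4, -0.3, 5.6]
grip_width: -0.001
```

```bash
python3 look.py w15 .085|head -2; python3 top.py w15
```

```text
20.675 [0.4757 0.2796 0.0236] jaw -100.13 z [ 3.e-04  5.e-04 -1.e+00] [-0.41 -0.32  5.59] -0.001128289387209092
(array([284.5, 210. ]), array([0.5105, 0.274 , 0.085 ]), np.int32(593))
w15 [284.5 210. ] [0.50206592 0.27544645 0.05549461]
```

View pics/w15c.png

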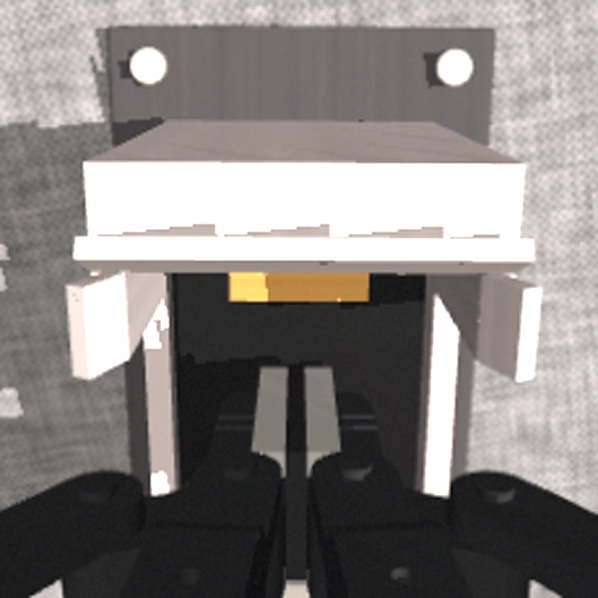

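The fingers are now roughly 6 mm below the mouth, and the force sits at the follower-spring level. I'm lifting off to see whether the lips hold.

play_rows:
  rows:
    - [[0,0,8],[0,0,0],0]
    - [[0,0,20],[0,0,0],0]
    - [[0,0,40],[0,0,0],0]
    - [[0,0,45],[0,0,0],0]
    - [[-20,3,0],[0,0,0],0]
    - [[-25,5,0],[0,0,0],0]
    - [[0,0,0],[0,0,0],0]
    - [[0,0,0],[0,0,0],0]

```text
clock: 21.72
position: [0.4311, 0.2872, 0.1369]
ee_rot: [-0.642, 0.767, -0.0, 0.0]
ft_force: [0.7, -0.8, 0.3]
grip_width: -0.0
```

```bash
python3 look.py w16 .06; python3 - <<'E'
from h import *
c=cv2.imread('pics/w16.png')[50:280,170:400]
c=cv2.resize(c,None,fx=2.6,fy=2.6,interpolation=cv2.INTER_CUBIC);cv2.imwrite('pics/w16c.png',np.clip(c.astype(float)*1.5,0,255).astype('uint8'))
c=camera('scene')[170:250,350:430]; cv2.imwrite('pics/s16.png',cv2.resize(c,None,fx=7,fy=7,interpolation=cv2.INTER_CUBIC))
E
```

```text
21.725 [0.4311 0.2872 0.1369] jaw -100.15 z [ 7.e-04  1.e-04 -1.e+00] [ 0.71 -0.83  0.31] -0.0003716541055721781
(array([533.9,  63.7]), array([0.5094, 0.0745, 0.06  ]), np.int32(238))
(array([552., 117.]), array([0.4657, 0.0585, 0.06  ]), np.int32(135))
(array([283.1, 116.2]), array([0.5022, 0.2759, 0.06  ]), np.int32(316))
(array([282.7, 183.7]), array([0.449 , 0.2858, 0.06  ]), np.int32(266))
(array([  7.1, 261. ]), array([0.4229, 0.5538, 0.06  ]), np.int32(694))
(array([182. , 335.7]), array([0.3181, 0.4093, 0.06  ]), np.int32(307))
(array([283.5, 333.5]), array([0.3041, 0.3112, 0.06  ]), np.int32(210))
(array([384.6, 335.5]), array([0.2837, 0.2146, 0.06  ]), np.int32(316))
```

View pics/w16c.png

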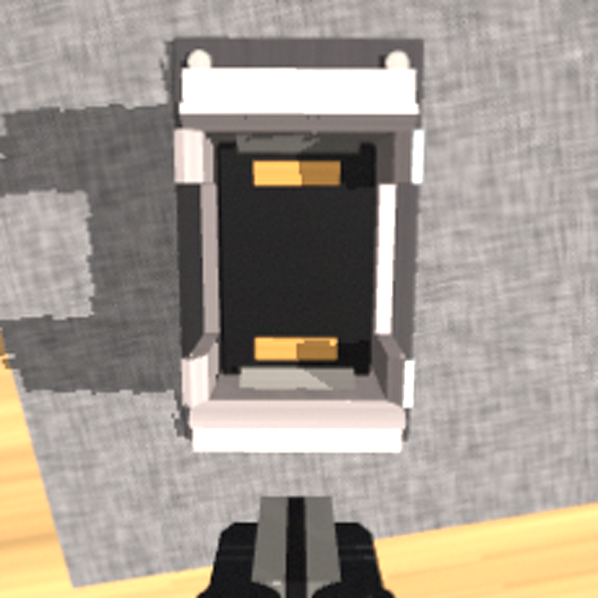

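View pics/s16.png

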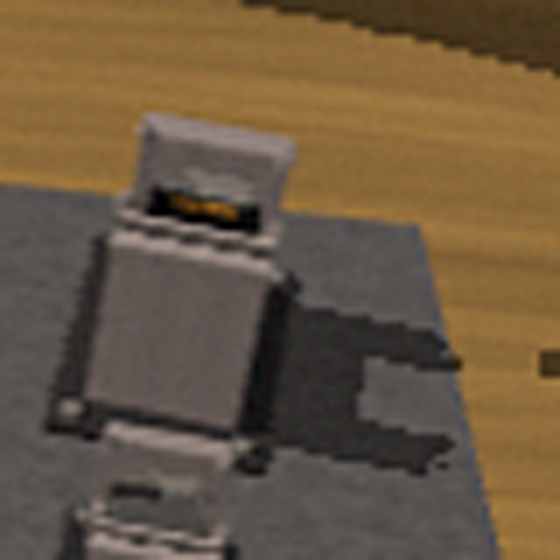

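Loaded: both steel lips overlap the pack's ends (crop (275,143) and (297,378)), with the pack's top at about 60 mm and centred. Going for the second pack.

play_rows:
  rows:
    - [[2,-15,15],[0,0,2],0]
    - [[6,-30,15],[0,0,4],20]
    - [[7,-35,0],[0,0,4.5],85]
    - [[8,-38,0],[0,0,4.5],85]
    - [[8,-38,0],[0,0,4.5],85]
    - [[8,-38,0],[0,0,4.5],85]
    - [[8,-33,0],[0,0,4.5],85]
    - [[8,-28,-20],[0,0,4.5],85]
    - [[0,0,-20],[0,0,2],85]
    - [[0,0,-20],[0,0,0],85]
    - [[0,0,0],[0,0,0],85]
    - [[0,0,0],[0,0,0],85]

```text
clock: 23.32
position: [0.486, 0.0324, 0.107]
ee_rot: [0.843, -0.538, 0.0, -0.0]
ft_force: [-0.3, 0.3, 0.5]
grip_width: 0.997
```

```bash
python3 look.py w17 .02
```

```text
23.325 [0.486  0.0324 0.107 ] jaw -65.15 z [ 4.e-04  3.e-04 -1.e+00] [-0.35  0.29  0.51] 0.9966074272580965
(array([556.8, 156.6]), array([ 0.6249, -0.1683,  0.02  ]), np.int32(45))
(array([286. , 171.5]), array([0.5113, 0.0424, 0.02  ]), np.int32(248))
(array([538.4, 215.4]), array([ 0.5734, -0.186 ,  0.02  ]), np.int32(167))
(array([285.7, 231.3]), array([0.4619, 0.0197, 0.02  ]), np.int32(222))
(array([405. , 246.7]), array([ 0.4944, -0.0867,  0.02  ]), np.int32(180))
(array([460.5, 251.9]), array([ 0.5119, -0.1378,  0.02  ]), np.int32(160))
(array([463.2, 408. ]), array([ 0.3526, -0.2534,  0.02  ]), np.int32(1008))
```

View pics/w17.png

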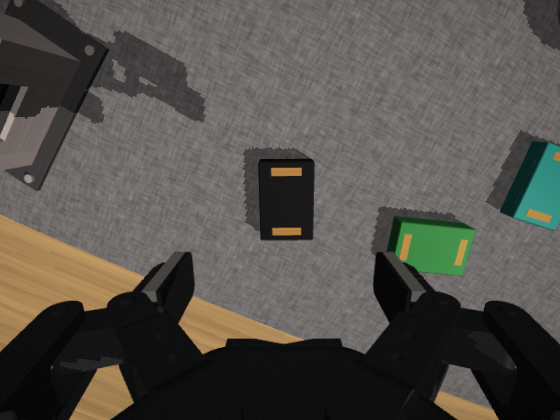

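The second black pack is centred between the open jaws, with strips at (286,171) and (286,231). I'm descending to the depth that worked before.

play_rows:
  rows:
    - [[1,-1,-30],[0,0,0],85]
    - [[0,0,-35],[0,0,0],85]
    - [[0,0,-30],[0,0,0],85]
    - [[0,0,-20],[0,0,0],85]
    - [[0,0,-11],[0,0,0],85]
    - [[0,0,0],[0,0,0],85]
    - [[0,0,0],[0,0,0],40]
    - [[0,0,0],[0,0,0],40]
    - [[0,0,0],[0,0,0],30]
    - [[0,0,0],[0,0,0],30]
    - [[0,0,0],[0,0,0],30]
    - [[0,0,0],[0,0,0],30]
  force: 40

```text
clock: 24.88
position: [0.4872, 0.0314, -0.0187]
ee_rot: [0.843, -0.538, 0.001, -0.0]
ft_force: [-1.6, -0.5, 7.0]
grip_width: 0.546
```

```bash
python3 look.py w18 .02
```

```text
24.875 [ 0.4872  0.0314 -0.0187] jaw -65.14 z [ 1.1e-03 -2.0e-04 -1.0e+00] [-1.6  -0.54  7.04] 0.5461155646860884
(array([282.4, 215.6]), array([0.5108, 0.0434, 0.02  ]), np.int32(820))
(array([283.5, 317.5]), array([0.4618, 0.0201, 0.02  ]), np.int32(624))
(array([497.1, 322.9]), array([ 0.5044, -0.0842,  0.02  ]), np.int32(74))
(array([  8.3, 359.7]), array([0.3675, 0.1485, 0.02  ]), np.int32(387))
(array([120.1, 407.2]), array([0.3649, 0.0801, 0.02  ]), np.int32(254))
```

View pics/w18.png

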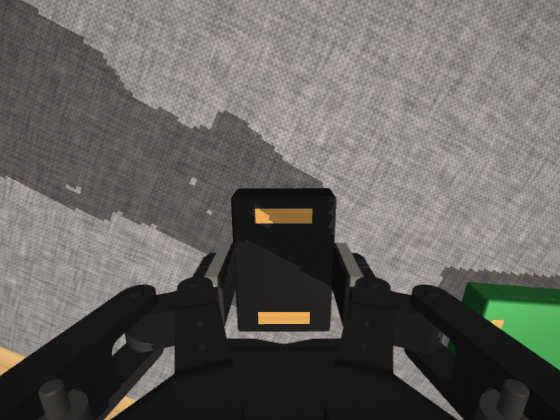

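Same grasp as before. I'm lifting and carrying it to above the mouth.

play_rows:
  rows:
    - [[0,0,10],[0,0,0],30]
    - [[0,0,30],[0,0,0],30]
    - [[0,0,50],[0,0,0],30]
    - [[0,0,50],[0,0,-1],30]
    - [[-1,20,30],[0,0,-4],30]
    - [[-1,35,0],[0,0,-5],30]
    - [[-2,40,0],[0,0,-5],30]
    - [[-2,42,0],[0,0,-5],30]
    - [[-2,42,0],[0,0,-5],30]
    - [[-2,40,0],[0,0,-5],30]
    - [[-1,28,0],[0,0,-5],30]
    - [[0,0,0],[0,0,0],30]

```text
clock: 26.42
position: [0.4743, 0.2809, 0.1507]
ee_rot: [-0.643, 0.766, 0.001, 0.0]
ft_force: [0.6, 0.0, -2.3]
grip_width: 0.544
```

play_rows:
  rows:
    - [[0,0,-25],[0,0,0],30]
    - [[0,0,-25],[0,0,0],30]
    - [[0,0,0],[0,0,0],30]
    - [[0,0,0],[0,0,0],30]

```text
clock: 26.92
position: [0.4761, 0.2782, 0.1015]
ee_rot: [-0.642, 0.767, -0.0, 0.001]
ft_force: [0.2, -0.2, -1.1]
grip_width: 0.547
```

```bash
python3 look.py w19 .14; python3 - <<'E'
from h import *
c=cv2.imread('pics/w19.png')[150:350,180:390]
c=cv2.resize(c,None,fx=3,fy=3,interpolation=cv2.INTER_CUBIC);cv2.imwrite('pics/w19c.png',np.clip(c.astype(float)*1.3,0,255).astype('uint8'))
E
```

```text
26.925 [0.4761 0.2782 0.1015] jaw -100.15 z [ 9.e-04  5.e-04 -1.e+00] [ 0.16 -0.15 -1.15] 0.547183975720298
(array([281.7, 182.2]), array([0.5172, 0.2727, 0.14  ]), np.int32(386))
(array([283. , 215.3]), array([0.5019, 0.2748, 0.14  ]), np.int32(901))
(array([289.5, 332.6]), array([0.4387, 0.2828, 0.14  ]), np.int32(1381))
(array([283.5, 317.5]), array([0.4483, 0.2842, 0.14  ]), np.int32(624))
(array([118.7, 343.6]), array([0.4465, 0.3742, 0.14  ]), np.int32(154))
(array([448.4, 344. ]), array([0.4154, 0.2006, 0.14  ]), np.int32(158))
(array([148.2, 380.4]), array([0.4201, 0.366 , 0.14  ]), np.int32(1352))
(array([418.8, 380.5]), array([0.3937, 0.2174, 0.14  ]), np.int32(1361))
```

View pics/w19c.png

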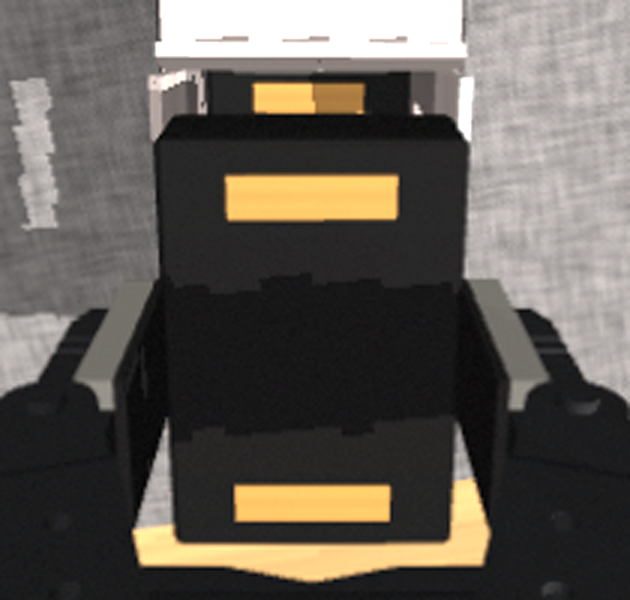

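It's centred (block sides at crop x 156 and 467, pack mid 312), and the first pack is visible under the lips below. Lowering.

play_rows:
  rows:
    - [[0,0,-18],[0,0,0],30]
    - [[0,0,-12],[0,0,0],30]
    - [[0,0,-7],[0,0,0],30]
    - [[0,0,-5],[0,0,0],30]
    - [[0,0,-5],[0,0,0],30]
    - [[0,0,0],[0,0,0],30]

```text
clock: 27.72
position: [0.4754, 0.2784, 0.053]
ee_rot: [-0.642, 0.767, 0.0, -0.0]
ft_force: [-0.4, -0.5, -1.5]
grip_width: 0.546
```

play_rows:
  rows:
    - [[0,0,-4],[0,0,0],30]
    - [[0,0,-2],[0,0,0],30]
    - [[0,0,0],[0,0,0],30]
    - [[0,0,0],[0,0,0],30]

```text
clock: 28.22
position: [0.476, 0.2786, 0.0477]
ee_rot: [-0.642, 0.767, -0.0, 0.001]
ft_force: [2.0, -0.3, 2.1]
grip_width: 0.546
```

Contact with the lips again, as before. I'll release, lift, shut the fingers and look.

play_rows:
  rows:
    - [[0,0,0],[0,0,0],56]
    - [[0,0,0],[0,0,0],62]
    - [[0,0,0],[0,0,0],62]
    - [[0,0,15],[0,0,0],62]
    - [[0,0,25],[0,0,0],62]
    - [[0,0,30],[0,0,0],62]
    - [[0,0,30],[0,0,0],20]
    - [[0,0,0],[0,0,0],0]
    - [[0,0,0],[0,0,0],0]
    - [[0,0,0],[0,0,0],0]
    - [[0,0,0],[0,0,0],0]

```text
clock: 29.6
position: [0.4752, 0.2782, 0.1466]
ee_rot: [-0.642, 0.767, 0.0, -0.001]
ft_force: [0.0, -0.4, 0.1]
grip_width: -0.001
```

```bash
python3 look.py w20 .085|head -5; python3 top.py w20
```

```text
29.6 [0.4752 0.2782 0.1466] jaw -100.13 z [-1.2e-03 -3.0e-04 -1.0e+00] [ 0.02 -0.38  0.09] -0.0005873529612849207
(array([283. , 176.5]), array([0.5016, 0.275 , 0.085 ]), np.int32(345))
(array([282.6, 239.9]), array([0.4498, 0.2847, 0.085 ]), np.int32(125))
(array([336.4, 287.5]), array([0.3982, 0.2467, 0.085 ]), np.int32(65))
(array([182. , 335.7]), array([0.373 , 0.3922, 0.085 ]), np.int32(307))
w20 [283.  176.5] [0.50197939 0.27495574 0.08746765]
```

View pics/w20c.png

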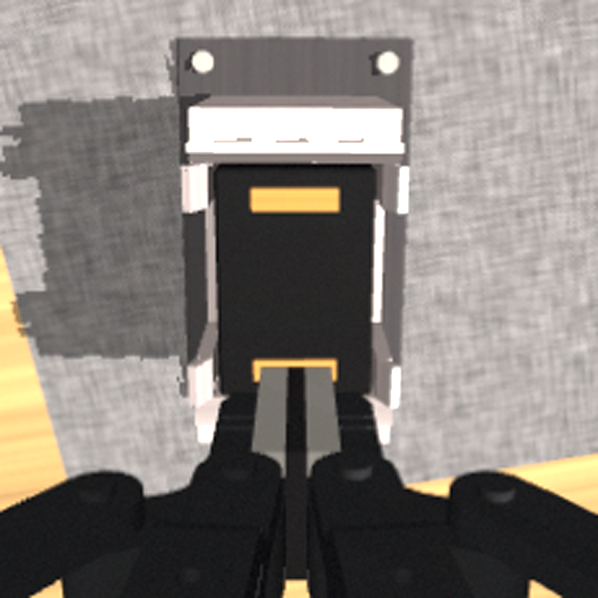

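The second pack lies squarely in the mouth, same as the first. Pressing in stages; the floor stop is 7 mm below the mouth, so I'll watch the force.

play_rows:
  rows:
    - [[0,1,-35],[0,0,0],0]
    - [[0,0,-30],[0,0,0],0]
    - [[0,0,-20],[0,0,0],0]
    - [[0,0,-8],[0,0,0],0]
    - [[0,0,-4],[0,0,0],0]
    - [[0,0,-4],[0,0,0],0]
    - [[0,0,-4],[0,0,0],0]
    - [[0,0,0],[0,0,0],0]

```text
clock: 30.65
position: [0.4756, 0.2797, 0.0429]
ee_rot: [-0.642, 0.767, 0.0, 0.0]
ft_force: [-0.8, -0.1, 1.8]
grip_width: 0.001
```

play_rows:
  rows:
    - [[0,0,-3],[0,0,0],0]
    - [[0,0,-3],[0,0,0],0]
    - [[0,0,-3],[0,0,0],0]
    - [[0,0,0],[0,0,0],0]

```text
clock: 31.15
position: [0.4757, 0.2797, 0.0339]
ee_rot: [-0.642, 0.767, 0.0, 0.0]
ft_force: [-2.2, -0.6, 4.9]
grip_width: 0.001
```

play_rows:
  rows:
    - [[0,0,-3],[0,0,0],0]
    - [[0,0,0],[0,0,0],0]
    - [[0,0,0],[0,0,0],0]

```text
clock: 31.52
position: [0.4759, 0.2798, 0.031]
ee_rot: [-0.642, 0.767, -0.0, 0.001]
ft_force: [-2.2, -0.2, 5.0]
grip_width: -0.001
```

play_rows:
  rows:
    - [[0,0,-2],[0,0,0],0]
    - [[0,0,0],[0,0,0],0]
    - [[0,0,0],[0,0,0],0]

```text
clock: 31.9
position: [0.4759, 0.2798, 0.029]
ee_rot: [-0.642, 0.767, -0.0, 0.001]
ft_force: [-1.2, -0.2, 5.4]
grip_width: 0.002
```

play_rows:
  rows:
    - [[0,0,-2],[0,0,0],0]
    - [[0,0,0],[0,0,0],0]
    - [[0,0,0],[0,0,0],0]

```text
clock: 32.28
position: [0.4759, 0.2798, 0.027]
ee_rot: [-0.642, 0.767, 0.0, 0.001]
ft_force: [-2.7, -0.8, 5.6]
grip_width: -0.003
```

play_rows:
  rows:
    - [[0,0,-1.5],[0,0,0],0]
    - [[0,0,0],[0,0,0],0]
    - [[0,0,0],[0,0,0],0]

```text
clock: 32.65
position: [0.4759, 0.2798, 0.0255]
ee_rot: [-0.642, 0.767, -0.0, 0.001]
ft_force: [-2.1, -0.6, 5.7]
grip_width: -0.001
```

play_rows:
  rows:
    - [[0,0,-1.5],[0,0,0],0]
    - [[0,0,0],[0,0,0],0]
    - [[0,0,0],[0,0,0],0]

```text
clock: 33.02
position: [0.4759, 0.2798, 0.0241]
ee_rot: [-0.642, 0.767, 0.0, 0.001]
ft_force: [-2.7, -1.6, 6.2]
grip_width: -0.001
```

play_rows:
  rows:
    - [[0,0,8],[0,0,0],0]
    - [[0,0,20],[0,0,0],0]
    - [[0,0,40],[0,0,0],0]
    - [[0,0,45],[0,0,0],0]
    - [[-20,3,0],[0,0,0],0]
    - [[-25,5,0],[0,0,0],0]
    - [[0,0,0],[0,0,0],0]
    - [[0,0,0],[0,0,0],0]

```text
clock: 34.02
position: [0.4312, 0.2872, 0.1371]
ee_rot: [-0.642, 0.767, -0.0, 0.001]
ft_force: [0.6, -0.4, 0.8]
grip_width: 0.005
```

```bash
python3 look.py w21 .06|head -6; python3 - <<'E'
from h import *
c=cv2.imread('pics/w21.png')[50:280,170:400]
c=cv2.resize(c,None,fx=2.6,fy=2.6,interpolation=cv2.INTER_CUBIC);cv2.imwrite('pics/w21c.png',np.clip(c.astype(float)*1.5,0,255).astype('uint8'))
s=camera('scene');cv2.imwrite('pics/s21f.png',s)
E
```

```text
34.025 [0.4312 0.2872 0.1371] jaw -100.16 z [ 1.1e-03  3.0e-04 -1.0e+00] [ 0.65 -0.44  0.83] 0.004881935167363585
(array([283.5, 116.3]), array([0.5023, 0.2756, 0.06  ]), np.int32(314))
(array([282.8, 183.7]), array([0.4492, 0.2858, 0.06  ]), np.int32(267))
(array([  7.3, 261.2]), array([0.4229, 0.5539, 0.06  ]), np.int32(706))
(array([182. , 335.7]), array([0.3183, 0.4094, 0.06  ]), np.int32(307))
(array([283.5, 333.5]), array([0.3043, 0.3112, 0.06  ]), np.int32(210))
```

View pics/w21c.png

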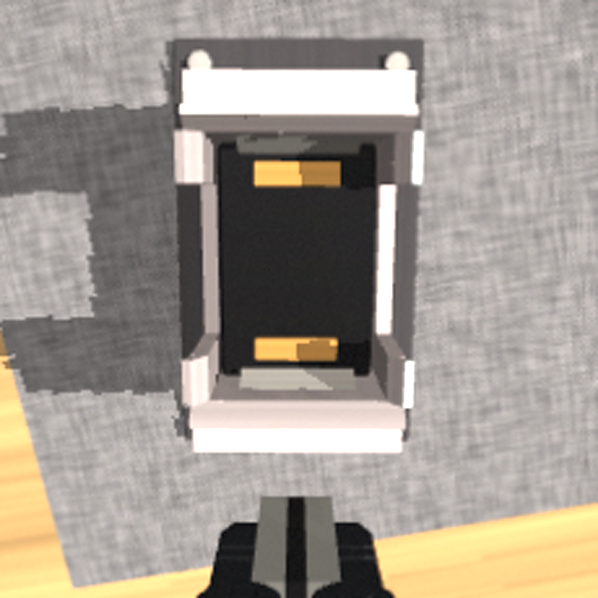

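View pics/s21f.png

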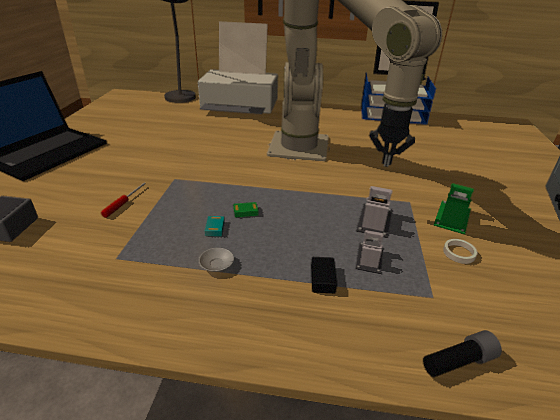

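The second pack's strips sit exactly where the first's did when it was held (image (283,116) and (283,184)). Both lips overlap the pack's ends, the bystanders are unmoved and the hand is clear. Handing in.

```bash
python3 -c "
from workcell import manip
print(manip.hand_in())"
```

```text
the job is handed in; nothing more can be done
None
```

I loaded both black packs into the larger grey magazine one at a time. Each was laid in the mouth, let go, and pressed past the lips with shut fingers at about 6 N. I handed in at about 34 s; hand-in gives no verdict.

**Last checks:**
- **Lips and position:** the wrist view shows both lips over the upper pack. Its top is about 60 mm up and its centre is within about 1 mm of the well's centre line. After the first load the view was the same, with the second pack still on the bench.
- **Bystanders:** the adapter, tape roll, dish and screwdriver look unmoved in the scene picture. I did not measure them.
- **Gripper:** it stood clear of everything at hand-in.

**What disagreed:**
- **Finger length:** the fingertips are about 30 mm above the stated tool point. My first grasp closed above the pack without disturbing it, so I measured the offset and went lower.
- **Top camera:** it differs from the wrist camera by a constant 3 to 4 mm. I used the wrist camera's values, which matched the arm.

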